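# Close the overfull offcut box

### The arm

A 6-joint arm with a two-finger parallel gripper is mounted at the origin on the work surface. World frame = base frame: x ahead of the robot, y to its left, z up, the work surface at z = 0. Lengths are in m, angles in rad, forces in N, time in s.
With the tool pointing down it reaches from about 0.3 to 0.825 m from the base axis. Payload 5.4 kg.
Tool frame: the origin (TCP) lies on the centre line of the jaws, within the pads' length; the fingertips stand 25 mm ahead of it and the grasp point (between the pads) lies 6 mm ahead of it (robot.nose_length is the distance from the TCP to the fingertips, in m); x points along the fingers, y is the direction in which the jaws open and shut, and the axes are right-handed (so a half turn about x gives the same grasp; the last joint's range is limited). The gripper opens to 92 mm and grips with 3 to 60 N. Pads are 20 mm wide; open, the fingers measure 128 mm over their backs; the gripper's body (75 mm by 189 mm) begins 69 mm behind the grasp point.
Start: joints at [1.064, 0.158, 1.597, -0, 1.386, -0.21], TCP at [0.168, 0.55, 0.24] pointing down, gripper open.
Joint ranges: [-2.91, 2.91], [-0.94, 2.29], [0.18, 2.7], [-1.29, 4.43], [0.17, 2.64], [-3, 3]. Speed limits (rad/s): [2.57, 2.57, 3.14, 3.14, 3.14, 3.14].

### API

Orientations are given as a rotation vector (axis times angle).
In Python, from station import robot gives the robot as it stands.
- The arm moves only by the shell command python3 -m handwheel 'ROWS'. ROWS is JSON, a list of rows, each a list of 3 entries, a list of its own where there are three numbers: the shift along the world's x, y, z normalised to -1 to 1, where 1 is 0.2 m, then the turn, a rotation vector about the world's x, y, z normalised to -1 to 1, where 1 is 360 degrees, then the gripper command: -1 is shut, 1 is fully open, values between are in proportion. In form: [[[tx, ty, tz], [wx, wy, wz], gripper], ...]. A call has 1 to 12 rows; each row is the pose to reach, as a shift and turn from the pose commanded when the call began, turning the shorter way round; what a row does not reach only later rows make up. A row lasts 1/8 s, in which the tool goes at most 62.5 mm and 10.7 degrees, less where a joint would pass 70% of its speed; a pose out of reach is approached as far as the arm can. A call with a number of a shift or a turn outside -1 to 1 is refused whole. A call with a gripper value outside its range is refused whole. The fingers move at their own pace and stop on an object; the grip force is fixed at half the most. Time passes only in rows, so rows that repeat a pose let the fingers close. It gives the time, the measured TCP pose, the force and the opening at its end, in the units of the state.
- robot.get_obs(): the state, without advancing time (a new reading comes with each control period).
- robot.camera(name): name is "scene" or "top"; returns the picture (480x640x3 uint8, red, green, blue); there is no depth.
- robot.camera_info(name): a dict with "K" (3x3 intrinsics, pixels), "position" and "orientation" of the camera in the world. Camera axes: x right, y up, looking along -z (the intrinsics and any distortion apply to the point x, -y, -z); pixel columns grow to the right and rows downward; lengths in m; the calibration is good to about 2 mm. A picture is of the moment at which its call begins. camera_info takes no time and is no camera call.
- robot.finish_job(): hands the job in, once; it reports no verdict.
Trained networks look in the newest picture that a camera, given by its name, has taken for a name from the list of things; names that differ only in an ending like _2 or _b are one class to them, and where a whole thing is asked for, a point or a joint stands for the part that bears it (a point fixed in the world has none). Each returns a list of dicts, best first, with "confidence" (0 to 1); they miss things now and then, are a little off and sometimes report something else, mostly with a low value. They report only what shows in the picture. A call takes as long as a camera call. They do not tell look-alikes from the thing itself.
- robot.look_for(camera, label): "location" ([x, y, z] in m, in the coordinates of the camera as it stood for that picture, good to about 4 mm: the middle of the surface that is visible of it).
- robot.spot_point(camera, label): "location" ([x, y, z] in m, in the coordinates of the camera as it stood for that picture, good to about 4 mm: a listed point, or the origin of a listed thing).
The state is a dict: "t": time; "joint_positions": joint angles; "dq": joint speeds; "joint_torque": joint torques, N m; "position": TCP position; "ee_rot": TCP orientation; "force": force on the tool from outside, world axes, zero at the start; "wrist_torque": the same for the moment, N m; "finger_gap": finger opening in m.
Only numpy, scipy, OpenCV 4.12 (cv2) and the standard library are available. Lean on these libraries where they do the work, as an engineer would, in place of code of your own. Each camera call takes 0.05 s, during which the arm holds its last target.

### The job

The T-section offcut lying across the top of the steel parts box stops its lid from closing: lay it lengthwise into the box's shallow bay, flange down on top of the thin flat bar, so that it sits below the white fill line. Then fetch the lid from the sloping rack, slip its edge under the folded lip on the box's near rim, swing it down and leave it fully home on the box, with all the offcuts inside. Do not shift the hammer, the can or the brush.

Things in the scene. Friction and masses are not known exactly. Their poses are not given: they have to be found in the camera images.
- parts_box: Open grey steel box bolted to the bench, outside 138 (x) x 184 (y) mm, floor and walls 4 thick, inside 130 x 176, rim 66 above the bench. Origin: centre of the underside; z up, x from the near wall (robot's side) to the far wall; yaw varies. A white fill line inside at z 55; the seated lid's skirt comes down to z 56.
- box_bays (a point): Centre of the box's inner floor (box z 4), axes of the box. Two dividers along x, 4 mm thick, top at box z 24, centred at y = -30 and +30, make three bays along x, each 56 mm wide, centred at y = -58, 0 and +58. The lip overhangs their near ends: seen from above they are open from x = -55 to 65.
- box_lip (a point): Middle of the free edge of the folded lip on the box's near rim, underside: box x -55, y 0, z 77, axes of the box. The lip strip is 150 mm long (y), z 77 to 81; it joins an upright whose inner face is at x = -69. So a slot 11 mm high, open towards +x, lies between rim (z 66) and lip. Fixed, rigid.
- lid: Bare steel lid, 0.4 kg (varies): plate 136 (x) x 184 (y) x 4 mm. Origin: middle of the underside; z out of the top. Starts on the rack, tilted 0.56 rad with the +x edge up. Seated, it lies flat on the rim: origin at box x 0, y 0, z 66, x axes alike; play 2 mm towards the lip, 3 away, 2 to each side. It cannot be slid in flat: the near edge goes in with the far side raised.
- lid_edge (a point): Middle of the lid's near edge, underside: lid x -67, y 0, z 0. The edge without a skirt; it goes under the box's lip with the far side raised by up to 20 degrees, back towards the lip's upright; then the far side is swung down.
- lid_skirt (a point): Bottom of the lid's far skirt: lid x 62 (outer face), y 0, z -10. Skirts are 10 deep, 3 thick: the far one, and two side ones with outer faces at lid y -86 and +86, from x = -50 to 62. They go inside the box's walls. The lid's far edge is at lid x 69.
- lid_grip (a point): Middle of the upright flat-bar handle on the lid: bar 12 thick (x), 90 long (y), reaching from the plate's top (lid z 4) to lid z 38 mm. This point is at lid x 0, y 0, z 26; its axes are the lid's.
- rack: Fixed steel rack with a board 160 x 200 x 6 mm sloping up by 0.56 rad away from its near (-x) side, with a ledge at the low end. Origin: on the bench below the board's centre; the board's centre is 75 mm up. Box and rack may stand either way round, left or right.
- tee: Dark steel T-section offcut, 0.5 kg (varies), 104 mm long (its x), flange 44 wide (y) x 6 thick at the bottom, upright web 10 thick (y) up to z 44 mm. Origin: centre of the flange's underside. At the start it lies across the box, web up, on the two tubes, and stands 12 mm above the rim.
- tube_a: Rectangular steel tube offcut 104 (x) x 44 (y) x 30 mm high, lying in one bay of the box along x. Origin: centre of the underside. Stays there.
- tube_b: Like tube_a, in another bay.
- flat: Flat steel bar 104 (x) x 44 (y) x 5 mm, lying on the floor of the remaining bay, which is the one with room for the tee. Origin: centre of the underside. With the tee on it, the web's top is at box z 53 mm.
- hammer: Hammer lying on the bench beyond the work, bystander. Origin: centre of its underside.
- can: Plain metal can, 66 mm across and 110 high, bystander. Origin: centre of the underside.
- brush: Hand brush lying on the bench near the robot, bystander. Origin: centre of its underside.
Not all that is in view belongs to the job. There is more than one size of the tee; the job needs the smaller. What is shaped like the tube_a but blue is not meant.

How it is judged:
On the way, in this order (a step that is already met when the one before it is completed fails the run):
1. the tee lies in the shallow bay below the fill line, let go, while the lid is still off (x of tee in the frame of parts_box between -0.066 and 0.066 m and y of tee in the frame of parts_box between -0.088 and 0.088 m and z of tee in the frame of parts_box between 0 and 0.018 m and horizontal distance between tee and flat below 0.03 m and contact force between tee and the fingers below 0.1 N), for 0.2 s.
2. the lid is seated on the box (z of lid in the frame of parts_box between 0.063 and 0.069 m and x of lid in the frame of parts_box between -0.006 and 0.006 m and y of lid in the frame of parts_box between -0.006 and 0.006 m and angle between the z axis of lid and the z axis of parts_box, either way round below 0.03 rad and angle between lid's own z axis and vertical below 0.03 rad), for 0.2 s.
At the end, for the whole second after the job is handed in: Lid level on the rim under the lip, at rest (3 mm in height, 6 mm sideways, 0.03 rad); tee on the flat bar (underside below 18 mm, centres within 30 mm); tubes and flat bar inside on the box floor (origins below 20 mm) (all of step 2 and x of tee in the frame of parts_box between -0.066 and 0.066 m and y of tee in the frame of parts_box between -0.088 and 0.088 m and z of tee in the frame of parts_box between 0 and 0.018 m and horizontal distance between tee and flat below 0.03 m and x of tube_a in the frame of parts_box between -0.066 and 0.066 m and y of tube_a in the frame of parts_box between -0.088 and 0.088 m and z of tube_a in the frame of parts_box between 0 and 0.02 m and x of tube_b in the frame of parts_box between -0.066 and 0.066 m and y of tube_b in the frame of parts_box between -0.088 and 0.088 m and z of tube_b in the frame of parts_box between 0 and 0.02 m and x of flat in the frame of parts_box between -0.066 and 0.066 m and y of flat in the frame of parts_box between -0.088 and 0.088 m and z of flat in the frame of parts_box between 0 and 0.02 m and linear speed of lid below 0.01 m/s); the robot touches nothing.
It fails at once if a bystander is shifted by more than 30 mm (distance of any of hammer, can, brush from where it was at the start of the episode above 0.03 m).
It also fails if it takes over 59 s, if anything falls off the work surface, if the arm or the gripper's body presses on something with over 40 N, if the wrist force passes 120 N, or if a joint passes its speed limit or range.

## Working session

There is one attempt and no reset: what is moved stays moved. The work goes in short steps, Python scripts to look and compute and a shell command to move; the robot and the scene stay as the last step left them, time stands still between calls to the robot, and variables do not carry over. Pictures are saved under pics/ and viewed, and the job is handed in when it is done.

```bash
ls; mkdir -p pics
python3 - <<'E'
from station import robot
import cv2, numpy as np
o=robot.get_obs()
print({k:np.round(v,3).tolist() for k,v in o.items()})
for n in ["scene","top"]:
    im=robot.camera(n); cv2.imwrite(f"pics/{n}0.png",im[:,:,::-1])
    i=robot.camera_info(n); print(n,{k:np.round(v,4).tolist() if not isinstance(v,str) else v for k,v in i.items()})
E
```

```text
pics
{'t': 0.0, 'joint_positions': [1.064, 0.159, 1.598, 0.0, 1.386, -0.21], 'dq': [0.0, 0.0, 0.002, -0.0, 0.0, -0.0], 'joint_torque': [0.001, -38.557, -32.211, 0.07, 0.038, -0.0], 'position': [0.168, 0.549, 0.239], 'ee_rot': [0.232, 1.559, -0.234], 'force': [-0.14, 0.34, -0.503], 'wrist_torque': [0.012, -0.008, 0.033], 'finger_gap': 0.092}
scene {'K': [[466.37, 0.0, 312.5367], [0.0, 466.37, 236.6049], [0.0, 0.0, 1.0]], 'position': [1.1875, 0.116, 0.7483], 'orientation': [0.5812, 0.6169, 1.5876]}
top {'K': [[480.9164, 0.0, 322.7077], [0.0, 480.9164, 245.9865], [0.0, 0.0, 1.0]], 'position': [0.4274, 0.0692, 1.0954], 'orientation': [0.1312, -0.1202, -1.587]}
```

View pics/scene0.png

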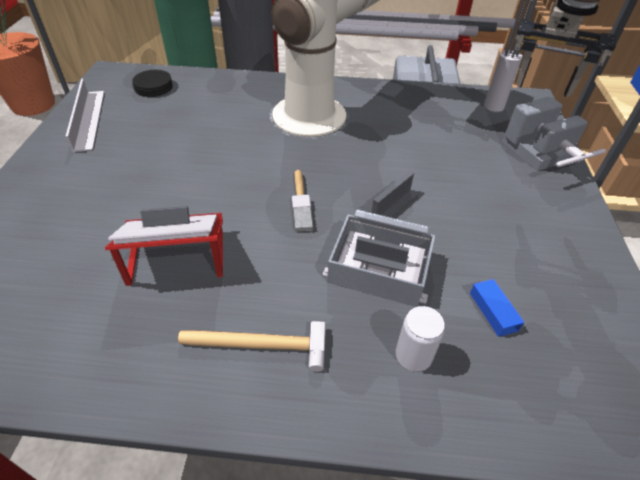

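View pics/top0.png

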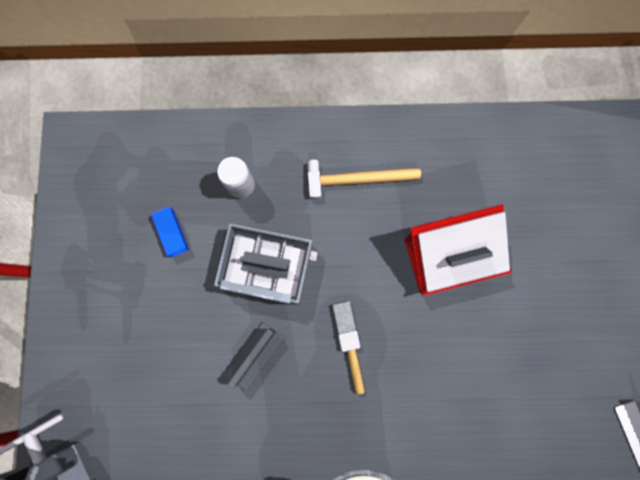

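The scene view shows the box at (380,258) with the tee across it, the rack with lid at (170,235), the can at (420,338), the hammer at (250,342) and the brush at (302,205). In the top view the box is at (265,262), the rack at (465,250), a longer tee at (253,355), which is the look-alike, and the blue tube at (170,232).

```bash
cat > h.py <<'E'
from station import robot
import cv2, numpy as np
from scipy.spatial.transform import Rotation as R
def cam(n):
    i=robot.camera_info(n); return np.array(i["K"]),np.array(i["position"]),R.from_rotvec(i["orientation"])
def w2p(n,P):
    K,p,r=cam(n); c=r.inv().apply(np.atleast_2d(P)-p); c=c*[1,-1,-1]; u=c@K.T; return u[:,:2]/u[:,2:]
def c2w(n,l):
    K,p,r=cam(n); return r.apply(l)+p
def pz(n,uv,z):
    K,p,r=cam(n); d=np.linalg.inv(K)@[uv[0],uv[1],1]; d=r.apply(d*[1,-1,-1]); return p+d*(z-p[2])/d[2]
E
python3 - <<'E'
from h import *
for n in ["top","scene"]:
    robot.camera(n)
    for l in ["parts_box","box_bays","box_lip","lid","lid_edge","lid_grip","rack","tee","flat","tube_a","can","hammer","brush"]:
        for d in robot.spot_point(n,l)[:3]:
            print(n,l,round(d["confidence"],2),np.round(c2w(n,d["location"]),3), {k:v for k,v in d.items() if k not in("confidence","location")})
im=cv2.imread("pics/top0.png"); 
cv2.imwrite("pics/topbox.png",cv2.resize(im[210:320,200:340],None,fx=5.5,fy=5.4,interpolation=cv2.INTER_CUBIC))
cv2.imwrite("pics/toprack.png",cv2.resize(im[195:305,390:530],None,fx=5.5,fy=5.4,interpolation=cv2.INTER_CUBIC))
im=cv2.imread("pics/scene0.png"); 
cv2.imwrite("pics/scbox.png",cv2.resize(im[170:310,310:450],None,fx=4.2,fy=4.2,interpolation=cv2.INTER_CUBIC))
cv2.imwrite("pics/scrack.png",cv2.resize(im[190:300,95:235],None,fx=5.5,fy=5.4,interpolation=cv2.INTER_CUBIC))
E
```

```text
top parts_box 0.98 [0.557 0.199 0.001] {}
top box_bays 0.88 [0.56  0.209 0.006] {}
top box_lip 0.84 [0.506 0.214 0.08 ] {}
top lid 0.78 [ 0.572 -0.223  0.088] {}
top lid 0.45 [0.546 0.148 0.003] {}
top lid_edge 0.71 [ 0.513 -0.241  0.049] {}
top lid_grip 0.91 [ 0.559 -0.225  0.108] {}
top tee 0.61 [0.561 0.206 0.036] {}
top flat 0.94 [0.561 0.206 0.005] {}
top tube_a 0.95 [0.638 0.422 0.003] {}
top tube_a 0.9 [0.546 0.145 0.002] {}
top tube_a 0.82 [0.572 0.261 0.006] {}
top can 0.76 [ 0.747  0.265 -0.002] {}
top hammer 0.95 [ 0.763 -0.025 -0.002] {}
top brush 0.79 [ 0.374  0.019 -0.001] {}
scene parts_box 0.95 [ 0.561  0.202 -0.   ] {}
scene box_bays 0.88 [0.56  0.208 0.006] {}
scene box_bays 0.63 [ 0.564  0.199 -0.003] {}
scene box_lip 0.81 [0.505 0.214 0.078] {}
scene box_lip 0.44 [ 0.376  0.016 -0.002] {}
scene box_lip 0.21 [ 0.629 -0.216  0.109] {}
scene lid 0.61 [ 0.569 -0.229  0.086] {}
scene lid_grip 0.74 [ 0.556 -0.228  0.106] {}
scene lid_grip 0.32 [ 0.76  -0.024  0.   ] {}
scene tee 0.91 [0.56  0.2   0.035] {}
scene tee 0.82 [ 0.362  0.228 -0.002] {}
scene flat 0.46 [0.562 0.201 0.002] {}
scene tube_a 0.91 [0.549 0.147 0.004] {}
scene tube_a 0.85 [0.572 0.259 0.002] {}
scene tube_a 0.72 [ 0.64   0.424 -0.002] {}
scene can 0.81 [0.748 0.264 0.002] {}
scene hammer 0.72 [ 0.761 -0.022 -0.003] {}
scene brush 0.8 [ 0.374  0.016 -0.002] {}
```

View pics/topbox.png

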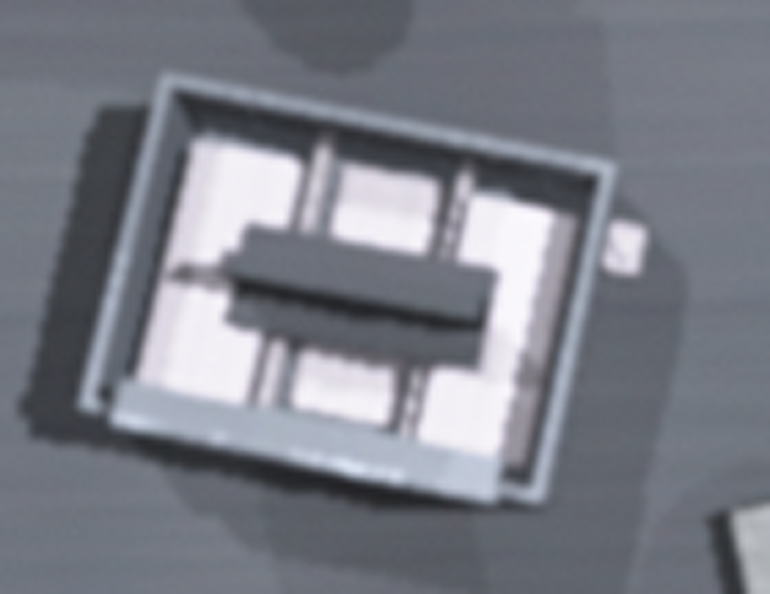

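View pics/scbox.png

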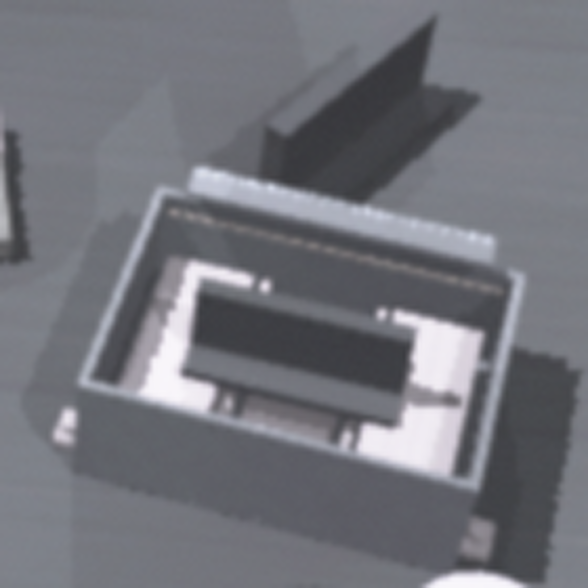

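View pics/toprack.png

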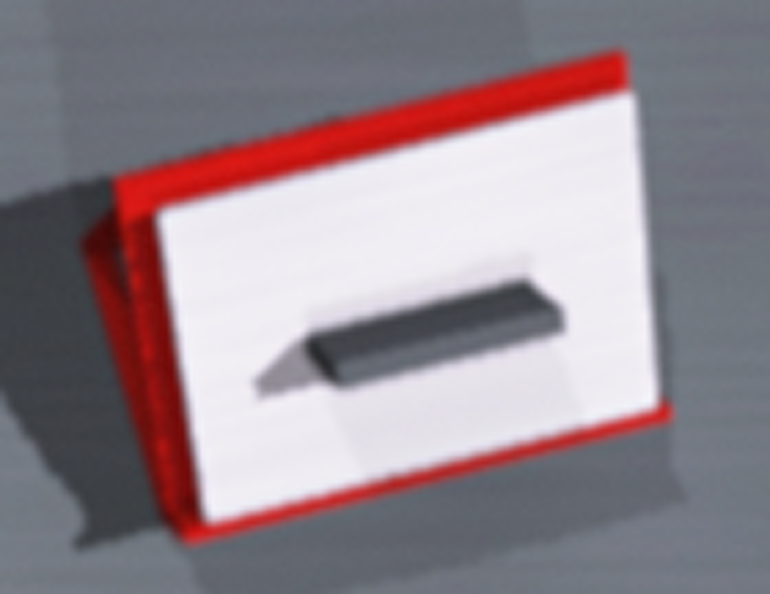

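View pics/scrack.png

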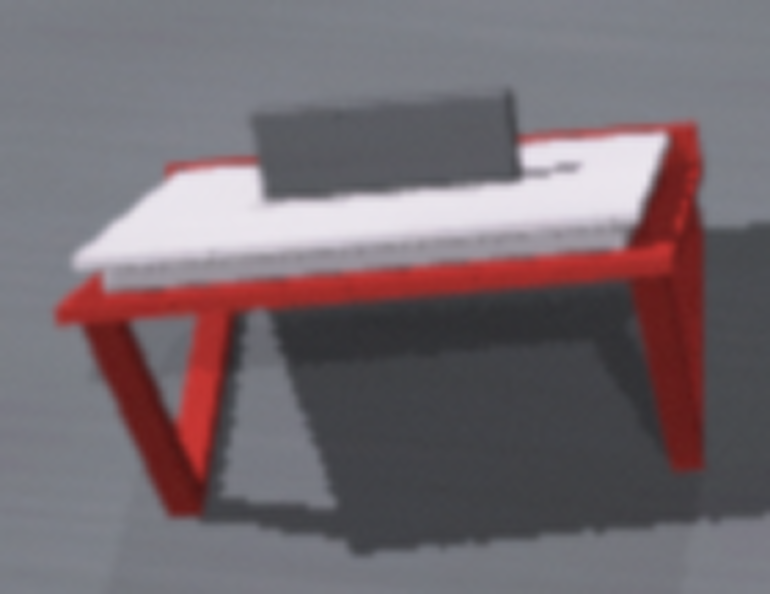

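```bash
cat > fit.py <<'E'
from h import *
from scipy.optimize import least_squares
T=lambda x,y:(200+(x+.5)/5.5-.5,210+(y+.5)/5.4-.5)
S=lambda x,y:(310+(x+.5)/4.2-.5,170+(y+.5)/4.2-.5)
obs=[("top",T(165,73),(.069,.092,.066)),("top",T(617,162),(.069,-.092,.066)),("top",T(546,502),(-.069,-.092,.066)),("top",T(80,408),(-.069,.092,.066)),
("top",T(127,379),(-.055,.075,.081)),("top",T(505,456),(-.055,-.075,.081)),
("scene",S(80,385),(.069,-.092,.066)),("scene",S(476,488),(.069,.092,.066)),("scene",S(524,272),(-.069,.092,.066)),("scene",S(160,187),(-.069,-.092,.066))]
def pose(p,P): return R.from_euler('z',p[2]).apply(P)+[p[0],p[1],0]
for sel in (["top"],["scene"],["top","scene"]):
    O=[o for o in obs if o[0] in sel]
    f=lambda p:np.concatenate([w2p(n,pose(p,np.array(P)))[0]-uv for n,uv,P in O])
    r=least_squares(f,[.56,.2,-.2]); print(sel,np.round(r.x,4),np.round(r.fun,1))
# rack/lid
T=lambda x,y:(390+(x+.5)/5.5-.5,195+(y+.5)/5.4-.5)
S=lambda x,y:(95+(x+.5)/5.5-.5,190+(y+.5)/5.4-.5)
obs=[("top",T(157,210),(.069,.092,.004)),("top",T(634,90),(.069,-.092,.004)),("top",T(662,405),(-.067,-.092,.004)),("top",T(203,524),(-.067,.092,.004)),
("top",T(345,386),(-.006,.045,.038)),("top",T(308,337),(.006,.045,.038)),("top",T(523,280),(.006,-.045,.038)),("top",T(564,318),(-.006,-.045,.038)),
("scene",S(252,110),(.006,-.045,.038)),("scene",S(514,92),(.006,.045,.038)),("scene",S(75,262),(.069,-.092,.004)),("scene",S(637,228),(.069,.092,.004)),("scene",S(668,135),(-.067,.092,.004)),]
def pose2(p,P): return (R.from_euler('z',p[3])*R.from_euler('y',-p[4])).apply(P)+p[:3]
for sel in (["top"],["scene"],["top","scene"]):
    O=[o for o in obs if o[0] in sel]
    f=lambda p:np.concatenate([w2p(n,pose2(p,np.array(P)))[0]-uv for n,uv,P in O]+[[(p[4]-.56)*100]])
    r=least_squares(f,[.57,-.22,.087,.25,.56]); print(sel,np.round(r.x,4),np.round(r.fun,1))
o=robot.get_obs(); print(np.round(R.from_rotvec(o["ee_rot"]).as_matrix(),3),o["t"])
E
python3 fit.py
```

```text
['top'] [ 0.5601  0.2032 -0.2215] [-0.1  0.2  0.   0.2 -0.3 -0.1  0.5 -0.  -0.3 -0.1  0.2 -0.1]
['scene'] [ 0.5602  0.2038 -0.222 ] [-0.7 -0.3  0.8  0.2  0.2  0.2 -0.5 -0.4]
['top', 'scene'] [ 0.5602  0.2034 -0.2214] [-0.2  0.2 -0.1  0.2 -0.4 -0.2  0.4 -0.1 -0.4 -0.1  0.1 -0.1 -0.8 -0.4
  0.7  0.2  0.1  0.2 -0.7 -0.4]
['top'] [ 0.5748 -0.2226  0.0834  0.236   0.5465] [-1.1 -1.2 -2.2 -1.2 -2.4 -1.6 -0.3 -2.2 -2.9 -0.7  3.2  3.1  6.2  2.7
 -0.7  0.8 -1.4]
['scene'] [ 0.5703 -0.2248  0.0831  0.2151  0.5532] [-0.   0.7 -0.5  0.9 -0.2 -0.4 -0.1 -1.4  0.9  0.3 -0.7]
['top', 'scene'] [ 0.5743 -0.2221  0.0871  0.2283  0.5451] [-0.9 -1.7 -1.5 -1.1 -2.1 -1.2 -0.5 -2.3 -2.8 -0.9  3.3  3.   6.6  2.8
 -0.4  1.  -0.1  1.  -0.2  0.7  0.   0.6  1.  -1.5  1.1 -0.3 -1.5]
[[-0.     0.292  0.956]
 [-0.     0.956 -0.292]
 [-1.    -0.    -0.   ]] 1.5
```

```bash
cat > fit2.py <<'E'
from h import *
from scipy.optimize import least_squares
T=lambda x,y:(390+(x+.5)/5.5-.5,195+(y+.5)/5.4-.5)
S=lambda x,y:(95+(x+.5)/5.5-.5,190+(y+.5)/5.4-.5)
obs=[("top",T(157,210),(.069,.092,.004)),("top",T(634,90),(.069,-.092,.004)),("top",T(662,408),(-.067,-.092,.004)),("top",T(203,524),(-.067,.092,.004)),
("top",T(345,386),(-.006,.045,.038)),("top",T(523,280),(.006,-.045,.004)),("top",T(563,328),(-.006,-.045,.038)),
("scene",S(252,110),(.006,-.045,.038)),("scene",S(514,92),(.006,.045,.038)),("scene",S(75,262),(.069,-.092,.004)),("scene",S(637,228),(.069,.092,.004)),("scene",S(668,135),(-.067,.092,.004)),]
def pose2(p,P): return (R.from_euler('z',p[3])*R.from_euler('y',-p[4])).apply(P)+p[:3]
for sel in (["top"],["scene"],["top","scene"]):
    O=[o for o in obs if o[0] in sel]
    f=lambda p:np.concatenate([w2p(n,pose2(p,np.array(P)))[0]-uv for n,uv,P in O]+[[(p[4]-.56)*100]])
    r=least_squares(f,[.57,-.22,.087,.25,.56]); print(sel,np.round(r.x,4),np.round(r.fun,1))
p=r.x; print("grip",pose2(p,np.array([0,0,.026])), "lidz",pose2(p,np.array([0,0,1]))-p[:3])
from h import *
# overlay
im=cv2.imread("pics/top0.png"); im2=cv2.imread("pics/scene0.png")
def draw(im,n,Ps,f):
    z=f;u=w2p(n,Ps); return u
box=lambda x0,x1,y0,y1,z0,z1:np.array([[x,y,z] for x in(x0,x1) for y in(y0,y1) for z in(z0,z1)])
E8=[(0,1),(0,2),(1,3),(2,3),(4,5),(4,6),(5,7),(6,7),(0,4),(1,5),(2,6),(3,7)]
def wire(im,n,P,s,o,c):
    u=(w2p(n,P)-o+.5)*s-.5
    for a,b in E8: cv2.line(im,tuple(int(v) for v in np.round(u[a]*8)),tuple(int(v) for v in np.round(u[b]*8)),c,1,cv2.LINE_AA,3)
q=[.5602,.2034,-.2214]; pb=lambda P:R.from_euler('z',q[2]).apply(P)+[q[0],q[1],0]
out=[]
a=cv2.resize(im[195:305,390:530],None,fx=5,fy=5,interpolation=cv2.INTER_CUBIC)
b=cv2.resize(im2[190:300,95:235],None,fx=5,fy=5,interpolation=cv2.INTER_CUBIC)
for A,n,o in((a,"top",[390,195]),(b,"scene",[95,190])):
    wire(A,n,pose2(p,box(-.067,.069,-.092,.092,0,.004)),5,o,(0,200,0)); wire(A,n,pose2(p,box(-.006,.006,-.045,.045,.004,.038)),5,o,(0,255,255))
cv2.imwrite("pics/ovl_lid_t.png",a);cv2.imwrite("pics/ovl_lid_s.png",b)
a=cv2.resize(im[210:320,200:340],None,fx=5,fy=5,interpolation=cv2.INTER_CUBIC)
b=cv2.resize(im2[200:310,310:450],None,fx=5,fy=5,interpolation=cv2.INTER_CUBIC)
for A,n,o in((a,"top",[200,210]),(b,"scene",[310,200])):
    wire(A,n,pb(box(-.069,.069,-.092,.092,0,.066)),5,o,(0,200,0)); wire(A,n,pb(box(-.005,.005,-.052,.052,.040,.078)),5,o,(0,255,255)); wire(A,n,pb(box(-.022,.022,-.052,.052,.034,.040)),5,o,(0,255,255))
cv2.imwrite("pics/ovl_box_t.png",a);cv2.imwrite("pics/ovl_box_s.png",b)
E
python3 fit2.py
```

```text
['top'] [ 0.5702 -0.2229  0.0921  0.231   0.5551] [ 0.1  0.1 -0.1  0.3 -0.8 -0.3  0.5 -0.6 -1.6  1.1  0.7 -1.6  1.2  0.9
 -0.5]
['scene'] [ 0.5703 -0.2248  0.0831  0.2151  0.5532] [-0.   0.7 -0.5  0.9 -0.2 -0.4 -0.1 -1.4  0.9  0.3 -0.7]
['top', 'scene'] [ 0.5712 -0.2249  0.0841  0.2251  0.5497] [ 0.4 -0.1 -0.4  0.8 -1.3 -0.   0.5 -0.9 -1.8  0.8  0.4 -1.4  0.8  1.
 -0.5  0.8 -0.8  0.7 -0.4  0.   0.  -1.7  0.4 -0.1 -1. ]
grip [ 0.55793262 -0.22791336  0.10628552] lidz [-0.50922187 -0.11661263  0.85269841]
```

View pics/ovl_lid_t.png

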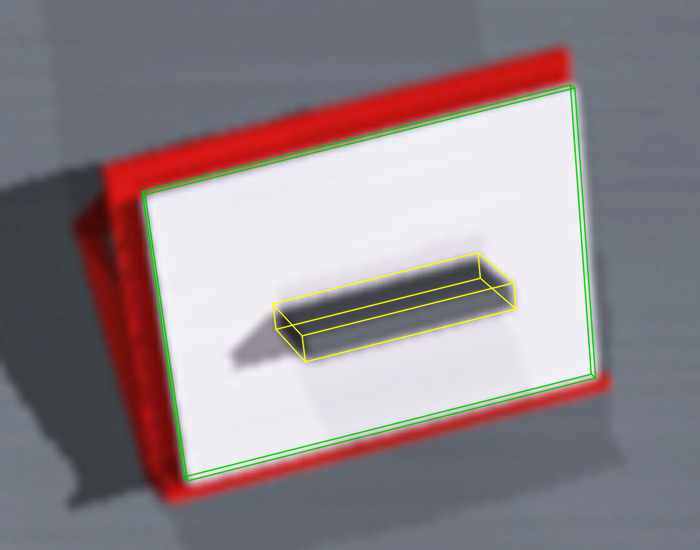

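View pics/ovl_lid_s.png

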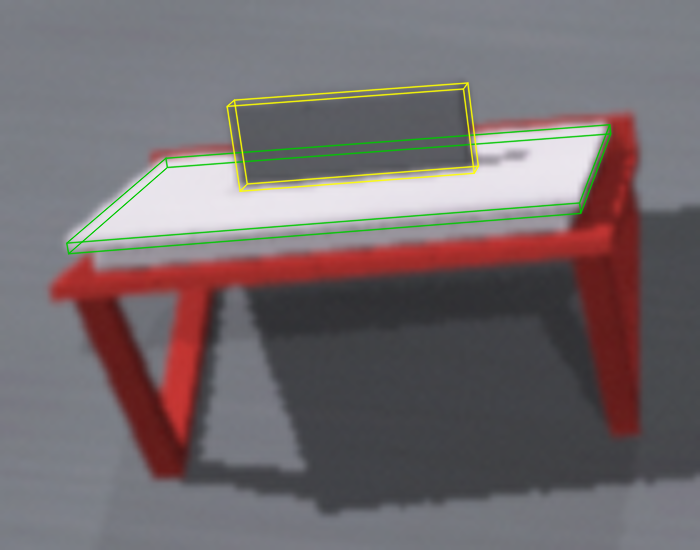

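View pics/ovl_box_t.png

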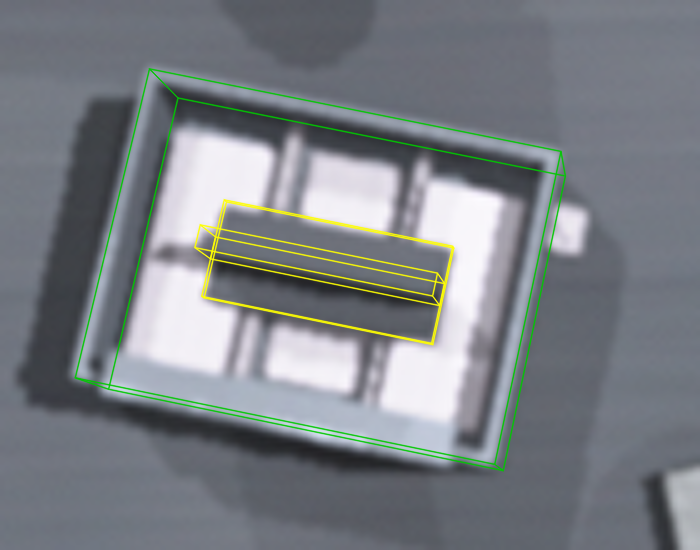

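View pics/ovl_box_s.png

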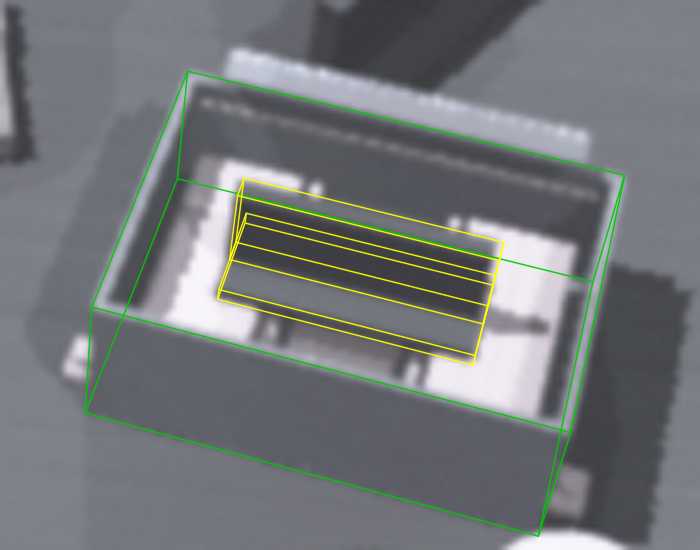

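The overlays match the images to about 1 px. The box is at (0.560, 0.203) with yaw -0.221, and the lid is at (0.571, -0.225, 0.085) with yaw 0.225 and tilt about 0.55. The tee is centred on the box, across the two tubes. Next I move above the tee.

```bash
python3 -m handwheel '[[[0.98,-0.866,0],[0,0,-0.119],-0.13],[[0.98,-0.866,0],[0,0,-0.119],-0.13],[[0.98,-0.866,0],[0,0,-0.119],-0.13],[[0.98,-0.866,0],[0,0,-0.119],-0.13],[[0.98,-0.866,0],[0,0,-0.119],-0.13]]'; python3 -m handwheel '[[[0.98,-0.866,0],[0,0,-0.119],-0.13],[[0.98,-0.866,0],[0,0,-0.119],-0.13],[[0.98,-0.866,0],[0,0,-0.119],-0.13],[[0.98,-0.866,0],[0,0,-0.119],-0.13],[[0.98,-0.866,0],[0,0,-0.119],-0.13],[[0.98,-0.866,0],[0,0,-0.119],-0.13]]'
python3 - <<'E'
from h import *
o=robot.get_obs(); print({k:np.round(v,4).tolist() for k,v in o.items()})
print(np.round(R.from_rotvec(o["ee_rot"]).as_matrix(),3))
E
```

```text
t: 2.12
position: [0.3666, 0.3744, 0.2398]
ee_rot: [0.817, 1.411, -0.817]
force: [-0.6, 0.7, 0.8]
finger_gap: 0.0438
t: 2.88
position: [0.5598, 0.2041, 0.2393]
ee_rot: [1.369, 1.098, -1.37]
force: [-0.0, 0.7, -0.5]
finger_gap: 0.0396
{'t': 2.875, 'joint_positions': [0.1466, 0.2127, 1.5356, 0.0007, 1.3942, 0.366], 'dq': [0.0319, -0.0185, 0.0208, 0.0062, 0.0042, 0.0105], 'joint_torque': [-1.6678, -40.1537, -32.833, -0.0573, -0.1012, -0.0466], 'position': [0.5598, 0.2041, 0.2393], 'ee_rot': [1.3689, 1.0984, -1.3697], 'force': [-0.0072, 0.7019, -0.4512], 'wrist_torque': [-0.0685, 0.1062, -0.0322], 'finger_gap': 0.0396}
[[-0.001  0.976 -0.218]
 [ 0.001 -0.218 -0.976]
 [-1.    -0.001 -0.   ]]
```

```bash
python3 -m handwheel '[[[0,0,-0.55],[0,0,0],-0.13],[[0,0,-0.55],[0,0,0],-0.13],[[0,0,-0.86],[0,0,0],-0.13],[[0,0,-0.86],[0,0,0],-0.13],[[0,0,-0.86],[0,0,0],-1],[[0,0,-0.86],[0,0,0],-1],[[0,0,-0.86],[0,0,0],-1],[[0,0,-0.86],[0,0,0],-1]]'; python3 -m handwheel '[[[0,0,0.1],[0,0,0],-1],[[0,0,0.45],[0,0,0],-1],[[0,0,0.45],[0,0,0],-1]]'
python3 - <<'E'
from h import *
for n in ["top","scene"]:
    cv2.imwrite(f"pics/{n}1.png",cv2.resize(robot.camera(n)[:,:,::-1][(180 if n=="top" else 150):340,180:480],None,fx=2.6,fy=2.6))
E
```

```text
t: 3.88
position: [0.5599, 0.2038, 0.0679]
ee_rot: [1.371, 1.097, -1.37]
force: [-1.7, 1.8, 1.5]
finger_gap: 0.01
t: 4.25
position: [0.5637, 0.2039, 0.1638]
ee_rot: [1.377, 1.09, -1.361]
force: [0.6, 0.1, -4.5]
finger_gap: 0.0097
```

View pics/scene1.png

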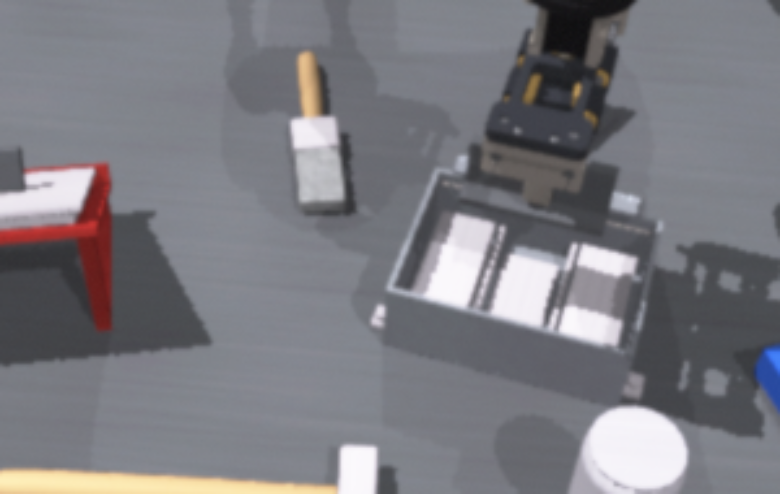

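The tee is held (gap 9.7 mm) and clear. The scene picture shows the middle bay, with the thin bar, empty at (530,285) and a tube on each side. Next I turn the tee by +90° and check it from above before lowering.

```bash
python3 -m handwheel '[[[0.02,-0.005,0],[0,0,0.25],-1],[[0.02,-0.005,0],[0,0,0.25],-1],[[0.02,-0.005,0],[0,0,0.25],-1],[[0.02,-0.005,0],[0,0,0.25],-1],[[0.02,-0.005,0],[0,0,0.25],-1],[[0.02,-0.005,0],[0,0,0.25],-1],[[0.02,-0.005,0],[0,0,0.25],-1],[[0.02,-0.005,0],[0,0,0.25],-1],[[0.02,-0.005,0],[0,0,0.25],-1],[[0.02,-0.005,0],[0,0,0.25],-1]]'
python3 - <<'E'
from h import *
o=robot.get_obs(); print(np.round(R.from_rotvec(o["ee_rot"]).as_matrix(),3),o["finger_gap"])
q=[.5602,.2034,-.2214]
print("tcp in box",R.from_euler('z',-q[2]).apply(o["position"]-np.array([q[0],q[1],0])))
for n in ["top","scene"]:
    im=robot.camera(n)
    y=(180 if n=="top" else 150);cv2.imwrite(f"pics/{n}2.png",cv2.resize(im[:,:,::-1][y:y+170,(180 if n=="top" else 290):480],None,fx=2.6 if n=="top" else 3.5,fy=2.6 if n=="top" else 3.5))
    for l in["tee","flat"]:
        for d in robot.spot_point(n,l)[:3]: print(n,l,round(d["confidence"],2),np.round(R.from_euler('z',-q[2]).apply(c2w(n,d["location"])-np.array([q[0],q[1],0])),3))
E
```

```text
t: 5.6
position: [0.5624, 0.2021, 0.1548]
ee_rot: [0.174, 1.569, -0.176]
force: [0.0, -0.2, -5.3]
finger_gap: 0.0101
[[-0.005  0.22   0.975]
 [-0.001  0.975 -0.22 ]
 [-1.    -0.002 -0.005]] 0.010136159484983462
tcp in box [ 0.00242778 -0.0007979   0.15484515]
top tee 0.8 [0.008 0.006 0.123]
top flat 0.4 [0.003 0.002 0.004]
scene tee 0.58 [-0.2   -0.018 -0.001]
scene tee 0.56 [ 0.003 -0.     0.124]
scene flat 0.61 [ 0.001 -0.002  0.003]
scene flat 0.19 [ 0.105 -0.418  0.085]
```

View pics/scene2.png

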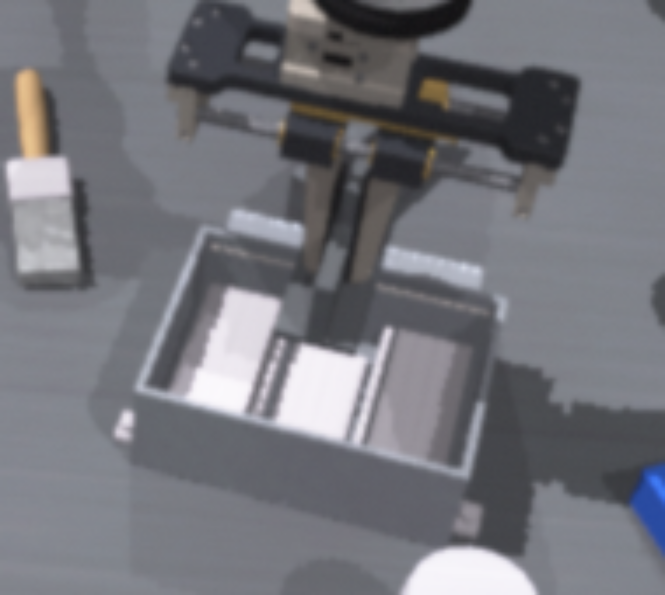

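View pics/top2.png

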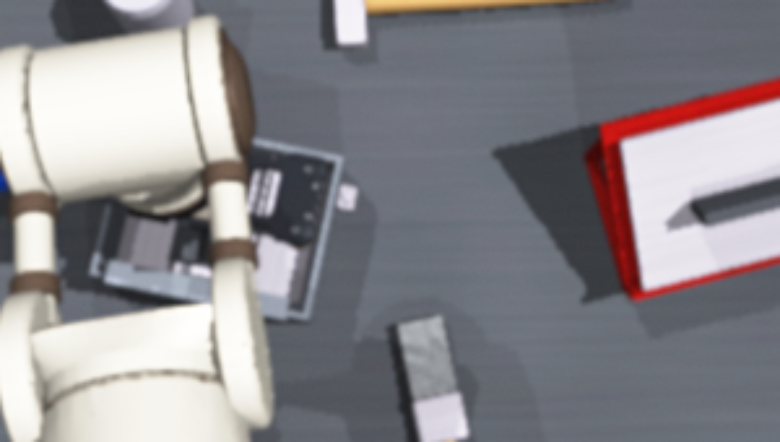

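```bash
python3 -m handwheel '[[[0,0,-0.25],[0,0,0],-1],[[0,0,-0.45],[0,0,0],-1],[[0,0,-0.54],[0,0,0],-1],[[0,0,-0.54],[0,0,0],-1]]'
python3 - <<'E'
from h import *
n="scene";im=robot.camera(n)
cv2.imwrite(f"pics/{n}3.png",cv2.resize(im[:,:,::-1][150:320,290:480],None,fx=3.5,fy=3.5))
print(robot.get_obs()["position"],robot.get_obs()["force"])
E
```

```text
t: 6.4
position: [0.5635, 0.2023, 0.0488]
ee_rot: [0.174, 1.566, -0.174]
force: [-0.6, -0.2, -4.2]
finger_gap: 0.0098
[0.56488755 0.20256116 0.05046583] [ 0.62406241 -0.21234027 -4.48416894]
```

View pics/scene3.png

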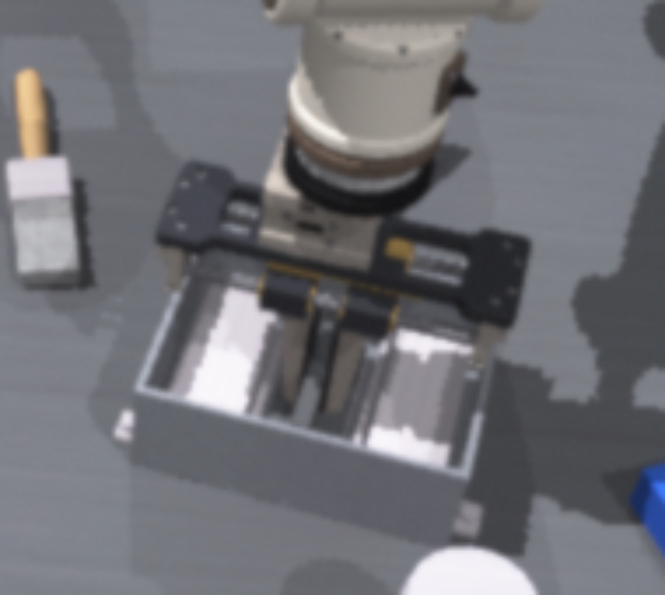

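```bash
python3 -m handwheel '[[[0,0,-0.02],[0,0,0],-1],[[0,0,-0.035],[0,0,0],-1],[[0,0,-0.035],[0,0,0],-1]]'
```

```text
t: 6.82
position: [0.5643, 0.2025, 0.0429]
ee_rot: [0.174, 1.563, -0.174]
force: [0.6, -0.1, -5.1]
finger_gap: 0.0094
```

```bash
python3 -m handwheel '[[[0,0,-0.015],[0,0,0],-1],[[0,0,-0.015],[0,0,0],-1]]'
```

```text
t: 7.08
position: [0.5645, 0.2025, 0.0428]
ee_rot: [0.173, 1.564, -0.174]
force: [-10.3, -2.8, 15.3]
finger_gap: 0.01
```

```bash
python3 -m handwheel '[[[0,0,0],[0,0,0],-0.67],[[0,0,0],[0,0,0],-0.67],[[0,0,0],[0,0,0],-0.67],[[0,0,0.1],[0,0,0],-0.67],[[0,0,0.4],[0,0,0],-0.67],[[0,0,0.85],[0,0,0],-0.67],[[0,0,0.85],[0,0,0],-0.67]]'
python3 - <<'E'
from h import *
q=[.5602,.2034,-.2214]
n="scene";im=robot.camera(n)
cv2.imwrite(f"pics/{n}4.png",cv2.resize(im[:,:,::-1][150:320,290:480],None,fx=3.5,fy=3.5))
for l in["tee","flat","tube_a"]:
        for d in robot.spot_point(n,l)[:3]: print(n,l,round(d["confidence"],2),np.round(R.from_euler('z',-q[2]).apply(c2w(n,d["location"])-np.array([q[0],q[1],0])),3))
print(np.round(robot.get_obs()["position"],4),robot.get_obs()["joint_positions"])
E
```

```text
t: 7.95
position: [0.5661, 0.2028, 0.2157]
ee_rot: [0.175, 1.556, -0.172]
force: [0.2, -0.3, -0.8]
finger_gap: 0.0152
scene tee 0.58 [-0.201 -0.02  -0.005]
scene tee 0.56 [0.001 0.001 0.012]
scene tube_a 0.95 [ 0.001  0.056 -0.001]
scene tube_a 0.79 [ 0.028  0.232 -0.   ]
scene tube_a 0.68 [-0.003 -0.059  0.004]
[0.5639 0.2024 0.2095] [ 1.43106954e-01  2.43024508e-01  1.55969978e+00  1.16039090e-05
  1.33882072e+00 -1.20628726e+00]
```

View pics/scene4.png

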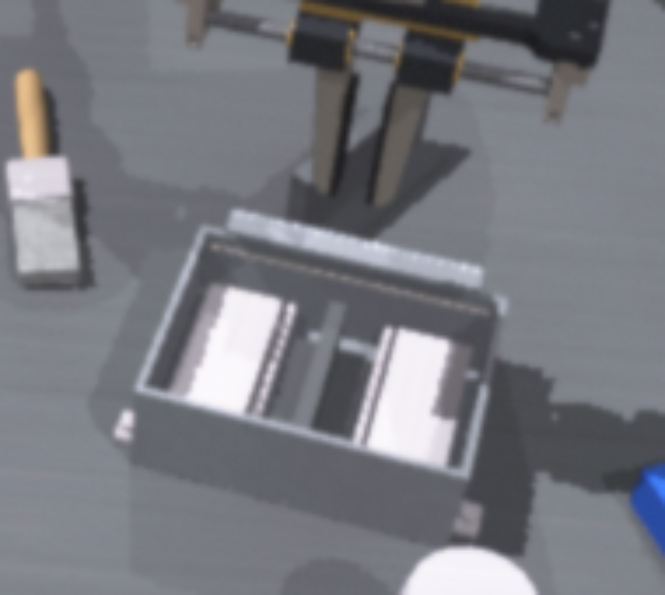

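The tee now lies lengthwise in the middle bay, web up at (325,365), on the bar, with tubes on both sides. Next I work out the lid grasp.

```bash
cat >> h.py <<'E'
BOX=np.array([.5602,.2034,-.2214])
def lidR(yaw,tilt): return R.from_euler('z',yaw)*R.from_euler('y',-tilt)
# tool in lid: x=-z, y=+x, z=-y
TL=R.from_matrix(np.array([[0,1,0],[0,0,-1],[-1,0,0]]))
def rel(Rc,pc,Rt,pt): return np.round((np.array(pt)-pc)/.2,4),np.round((Rt*Rc.inv()).as_rotvec()/(2*np.pi),4)
def now():
    o=robot.get_obs(); return R.from_rotvec(o["ee_rot"]),np.array(o["position"])
E
python3 - <<'E'
from h import *
for n in ["scene","top"]:
    robot.camera(n)
    for l in["lid_grip","lid","lid_edge"]:
        for d in robot.spot_point(n,l)[:1]: print(n,l,round(d["confidence"],2),np.round(c2w(n,d["location"]),3))
L=lidR(.225,.56); p=np.array([.5708,-.2249,.0855])
print("pred grip",L.apply([0,0,.026])+p,"edge",L.apply([-.067,0,0])+p)
Rc,pc=now(); Rt=L*TL
for z in(.103,.033):
    print(z,np.round(L.apply([0,0,z])+p,4),rel(Rc,pc,Rt,L.apply([0,0,z])+p))
print(rel(Rc,L.apply([0,0,.103])+p,Rt,L.apply([0,0,.033])+p)[0], Rt.as_rotvec())
E
```

```text
scene lid_grip 0.97 [ 0.556 -0.229  0.105]
scene lid 0.78 [ 0.571 -0.229  0.084]
top lid_grip 0.68 [ 0.557 -0.227  0.113]
top lid 0.67 [0.571 0.206 0.012]
top lid_edge 0.9 [ 0.514 -0.237  0.047]
pred grip [ 0.55733727 -0.22798129  0.10752863] edge [ 0.51546475 -0.23756488  0.04991052]
0.103 [ 0.5175 -0.2371  0.1728] (array([-0.2316, -2.1974, -0.1797]), array([ 0.0664, -0.0665, -0.1741]))
0.033 [ 0.5537 -0.2288  0.1135] (array([-0.0504, -2.1559, -0.4762]), array([ 0.0664, -0.0665, -0.1741]))
[ 0.1812  0.0415 -0.2965] [ 1.30769834  0.92943441 -0.61425137]
```

```bash
python3 -m handwheel '[[[-0.1,-0.95,0],[0.029,-0.029,-0.076],0.09],[[-0.1,-0.95,0],[0.029,-0.029,-0.076],0.09],[[-0.1,-0.95,0],[0.029,-0.029,-0.076],0.09],[[-0.1,-0.95,0],[0.029,-0.029,-0.076],0.09]]'; python3 -m handwheel '[[[-0.1,-0.95,0],[0.029,-0.029,-0.076],0.09],[[-0.1,-0.95,0],[0.029,-0.029,-0.076],0.09],[[-0.1,-0.95,0],[0.029,-0.029,-0.076],0.09],[[-0.1,-0.95,0],[0.029,-0.029,-0.076],0.09]]'
python3 - <<'E'
from h import *
L=lidR(.225,.56); p=np.array([.5708,-.2249,.0855]);Rc,pc=now(); Rt=L*TL
for z in(.103,.033):
    print(z,rel(Rc,pc,Rt,L.apply([0,0,z])+p))
print(robot.get_obs()["joint_positions"])
E
```

```text
t: 9.05
position: [0.5431, 0.008, 0.2091]
ee_rot: [0.695, 1.332, -0.385]
force: [-0.2, 0.3, -0.1]
finger_gap: 0.0498
t: 9.55
position: [0.5234, -0.1807, 0.2093]
ee_rot: [1.177, 1.028, -0.569]
force: [-0.3, 0.4, 0.7]
finger_gap: 0.0499
0.103 (array([-0.0298, -0.2821, -0.1828]), array([ 0.0085, -0.0084, -0.0212]))
0.033 (array([ 0.1515, -0.2406, -0.4794]), array([ 0.0085, -0.0084, -0.0212]))
[-0.78985661 -0.12067384  2.01475959  0.50250584  1.05775292 -1.3668646 ]
```

```bash
python3 -m handwheel '[[[-0.03,-0.28,-0.18],[0.0085,-0.0085,-0.021],0.09],[[-0.03,-0.28,-0.18],[0.0085,-0.0085,-0.021],0.09],[[-0.03,-0.28,-0.18],[0.0085,-0.0085,-0.021],0.09]]'
python3 - <<'E'
from h import *
robot.camera("scene")
L=lidR(.225,.56); p=np.array([.5708,-.2249,.0855]);Rc,pc=now(); Rt=L*TL
print(pc,"err in lid frame mm", 1000*L.inv().apply(pc-p))
for z in(.103,.033):
    print(z,rel(Rc,pc,Rt,L.apply([0,0,z])+p))
im=robot.camera("scene"); cv2.imwrite("pics/scene5.png",cv2.resize(im[:,:,::-1][150:310,80:270],None,fx=3.6,fy=3.6))
im=robot.camera("top"); cv2.imwrite("pics/top5.png",cv2.resize(im[:,:,::-1][180:340,380:570],None,fx=3.6,fy=3.6))
E
```

```text
t: 9.93
position: [0.5189, -0.2319, 0.1737]
ee_rot: [1.303, 0.935, -0.606]
force: [-0.1, 0.3, 0.8]
finger_gap: 0.0501
[ 0.5192238  -0.23193184  0.1743375 ] err in lid frame mm [  3.26329537   4.65237882 102.80738933]
0.103 (array([-0.0088, -0.0259, -0.0079]), array([ 0.0001,  0.0002, -0.0016]))
0.033 (array([ 0.1724,  0.0156, -0.3044]), array([ 0.0001,  0.0002, -0.0016]))
```

View pics/scene5.png

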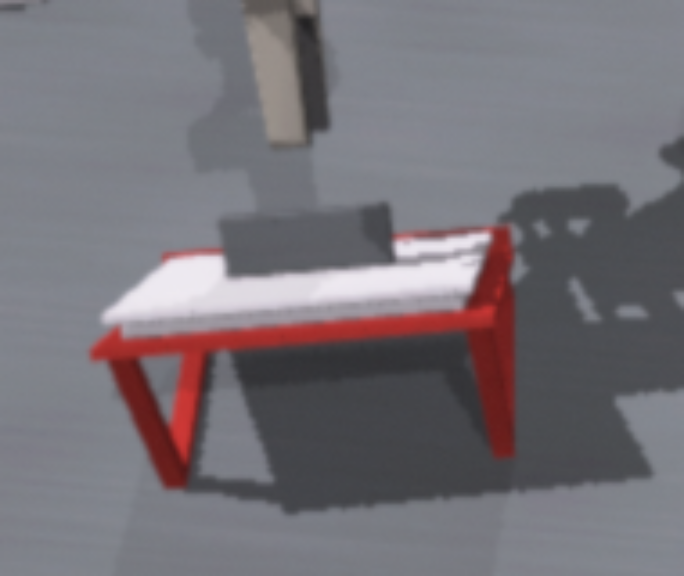

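View pics/top5.png

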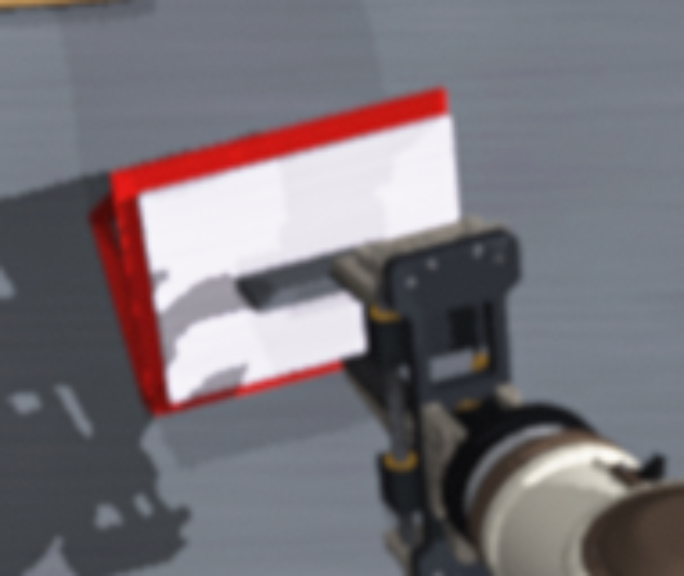

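The jaws straddle the handle line: in the scene view the near finger is above the handle centre at (305,215). I go in along the tool axis.

```bash
python3 -m handwheel '[[[0.05,-0.02,-0.1],[0,0,-0.0016],0.09],[[0.17,0.016,-0.3],[0,0,-0.0016],0.09],[[0.17,0.016,-0.3],[0,0,-0.0016],0.09],[[0.17,0.016,-0.3],[0,0,-0.0016],0.09]]'
python3 - <<'E'
from h import *
L=lidR(.225,.56); p=np.array([.5708,-.2249,.0855]);Rc,pc=now(); Rt=L*TL
print(pc,"err in lid frame mm", 1000*L.inv().apply(pc-p))
im=robot.camera("scene"); cv2.imwrite("pics/scene6.png",cv2.resize(im[:,:,::-1][150:310,80:270],None,fx=3.6,fy=3.6))
E
```

```text
t: 10.58
position: [0.5526, -0.2297, 0.1147]
ee_rot: [1.308, 0.927, -0.615]
force: [-0.5, 0.3, 0.3]
finger_gap: 0.05
[ 0.55260836 -0.22974881  0.11467339] err in lid frame mm [-0.44452325 -0.66792525 34.71151842]
```

View pics/scene6.png

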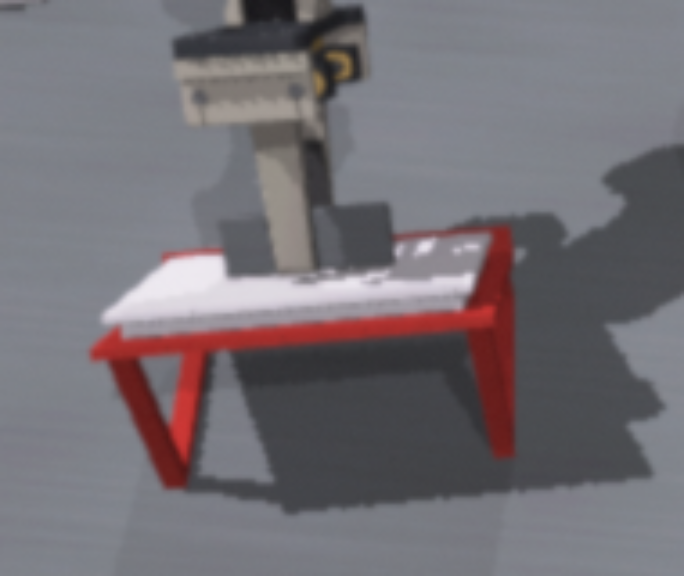

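```bash
python3 -m handwheel '[[[0,0,0],[0,0,0],-1],[[0,0,0],[0,0,0],-1],[[0,0,0],[0,0,0],-1],[[0,0,0],[0,0,0],-1]]'
python3 - <<'E'
from h import *
L=lidR(.225,.56); p=np.array([.5708,-.2249,.0855]);Rc,pc=now()
print(pc,"err in lid frame mm", 1000*L.inv().apply(pc-p),robot.get_obs()["force"],robot.get_obs()["finger_gap"])
E
python3 -m handwheel '[[[-0.02,0,0.06],[0,0,0],-1],[[-0.06,0,0.25],[0,0,0],-1],[[-0.1,0.1,0.5],[0,0,0],-1],[[-0.1,0.1,0.7],[0,0,0],-1],[[-0.1,0.1,0.7],[0,0,0],-1]]'
python3 - <<'E'
from h import *
print(robot.get_obs())
im=robot.camera("scene"); cv2.imwrite("pics/scene7.png",cv2.resize(im[:,:,::-1][90:290,60:300],None,fx=3.3,fy=3))
E
```

```text
t: 11.12
position: [0.5529, -0.2304, 0.1145]
ee_rot: [1.311, 0.924, -0.615]
force: [8.8, 6.0, 6.9]
finger_gap: 0.0125
[ 0.55288289 -0.23039478  0.1144818 ] err in lid frame mm [-0.4416638  -1.35886219 34.48359736] [8.79494    5.95148989 6.93764356] 0.012545984696472431
t: 11.75
position: [0.533, -0.2116, 0.2569]
ee_rot: [1.305, 0.921, -0.616]
force: [-0.2, -0.7, -3.5]
finger_gap: 0.012
{'t': 11.75, 'joint_positions': array([-0.84448577, -0.15241662,  1.96609739,  0.5504856 ,  1.09363634,
       -1.26751112]), 'dq': array([-0.0033551 ,  0.05933086,  0.07567701, -0.00937378, -0.01696114,
       -0.02168066]), 'joint_torque': array([  0.41526862, -29.68681097, -35.19580722,   2.29701385,
        -0.42413794,   0.2298566 ]), 'position': array([ 0.53298188, -0.21158944,  0.25694755]), 'ee_rot': array([ 1.30527422,  0.92053352, -0.61591806]), 'force': array([-0.18495332, -0.67702636, -3.47525007]), 'wrist_torque': array([-0.17743997,  0.66492364, -0.03277384]), 'finger_gap': 0.011954691618954544}
```

View pics/scene7.png

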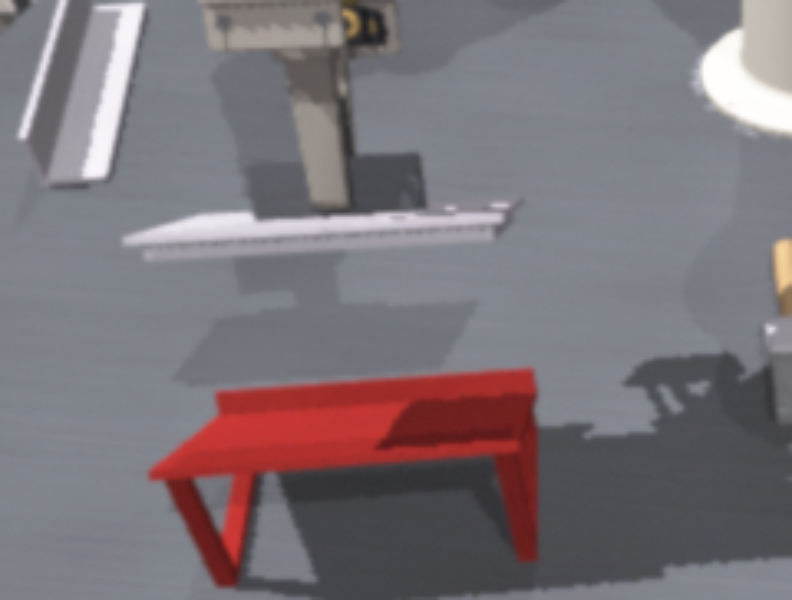

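The lid is held by its handle (gap 12 mm) and clear of the rack. Next I compute the hover pose over the box.

```bash
cat >> h.py <<'E'
TIL=np.array([0,-.001,.0345]) # tcp in lid
def tgt(ex,ez,tilt,yaw=0.,ey=0.):
    L=lidR(BOX[2]+yaw,tilt); E=R.from_euler('z',BOX[2]).apply([ex,ey,ez])+[BOX[0],BOX[1],0]
    return L*TL, E+L.apply([.067,0,0])+L.apply(TIL)
E
python3 - <<'E'
from h import *
Rc,pc=now(); Rt,pt=tgt(-.040,.135,.25); print(pc,pt,rel(Rc,pc,Rt,pt))
E
```

```text
[ 0.53191033 -0.21067391  0.25371621] [0.57596224 0.19882706 0.18500354] (array([ 0.2203,  2.0475, -0.3436]), array([ 0.0004,  0.0498, -0.07  ]))
```

```bash
python3 -m handwheel '[[[0.1,0.98,0],[0,0.025,-0.035],-1],[[0.1,0.98,0],[0,0.025,-0.035],-1],[[0.1,0.98,0],[0,0.025,-0.035],-1],[[0.1,0.98,0],[0,0.025,-0.035],-1]]'; python3 -m handwheel '[[[0.12,0.98,-0.1],[0,0.025,-0.035],-1],[[0.12,0.98,-0.1],[0,0.025,-0.035],-1],[[0.12,0.98,-0.1],[0,0.025,-0.035],-1],[[0.12,0.98,-0.1],[0,0.025,-0.035],-1],[[0.12,0.98,-0.1],[0,0.025,-0.035],-1]]'
python3 - <<'E'
from h import *
Rc,pc=now(); Rt,pt=tgt(-.040,.135,.25); print(pc,pt,rel(Rc,pc,Rt,pt))
E
```

```text
t: 12.3
position: [0.5504, -0.0114, 0.2497]
ee_rot: [1.387, 0.922, -0.903]
force: [0.2, -0.0, -4.0]
finger_gap: 0.012
t: 12.92
position: [0.5739, 0.184, 0.2287]
ee_rot: [1.446, 0.898, -1.193]
force: [-1.0, -0.8, -4.8]
finger_gap: 0.0112
[0.57388424 0.18402541 0.2287138 ] [0.57596224 0.19882706 0.18500354] (array([ 0.0104,  0.074 , -0.2186]), array([ 0.0002, -0.0014, -0.0006]))
```

```bash
python3 -m handwheel '[[[0.01,0.074,-0.2],[0,-0.0014,-0.0006],-1],[[0.01,0.074,-0.2],[0,-0.0014,-0.0006],-1],[[0.01,0.074,-0.2],[0,-0.0014,-0.0006],-1]]'
python3 - <<'E'
from h import *
robot.camera("top")
for n in ["top","scene"]:
    im=robot.camera(n); cv2.imwrite(f"pics/{n}8f.png",im[:,:,::-1])
Rc,pc=now(); Rt,pt=tgt(-.040,.135,.25); print(pc,pt,rel(Rc,pc,Rt,pt))
L=Rc*TL.inv(); p=pc-L.apply(TIL); print("lid",p)
np.save("lidpose.npy",np.r_[p,L.as_rotvec()])
box=lambda x0,x1,y0,y1,z0,z1:np.array([[x,y,z] for x in(x0,x1) for y in(y0,y1) for z in(z0,z1)])
E8=[(0,1),(0,2),(1,3),(2,3),(4,5),(4,6),(5,7),(6,7),(0,4),(1,5),(2,6),(3,7)]
for n,o,s in(("top",[190,190],5),("scene",[300,170],5)):
    im=cv2.imread(f"pics/{n}8f.png")[o[1]:o[1]+119,o[0]:o[0]+150]
    im=cv2.resize(im,None,fx=s,fy=s,interpolation=cv2.INTER_CUBIC); cv2.imwrite(f"pics/{n}8.png",im); 
    for B in(box(-.067,.069,-.092,.092,0,.004),):
        u=(w2p(n,L.apply(B)+p)-o+.5)*s-.5
        for a,b in E8: cv2.line(im,tuple(int(v) for v in u[a]),tuple(int(v) for v in u[b]),(0,200,0),1,cv2.LINE_AA)
    cv2.imwrite(f"pics/{n}8o.png",im)
E
```

```text
t: 13.3
position: [0.578, 0.1953, 0.1932]
ee_rot: [1.459, 0.882, -1.187]
force: [-0.4, 0.1, -2.8]
finger_gap: 0.0121
[0.57915091 0.1957606  0.19525481] [0.57596224 0.19882706 0.18500354] (array([-0.0159,  0.0153, -0.0513]), array([0.0001, 0.0017, 0.0008]))
lid [0.58804111 0.19480146 0.16191872]
```

View pics/top8o.png

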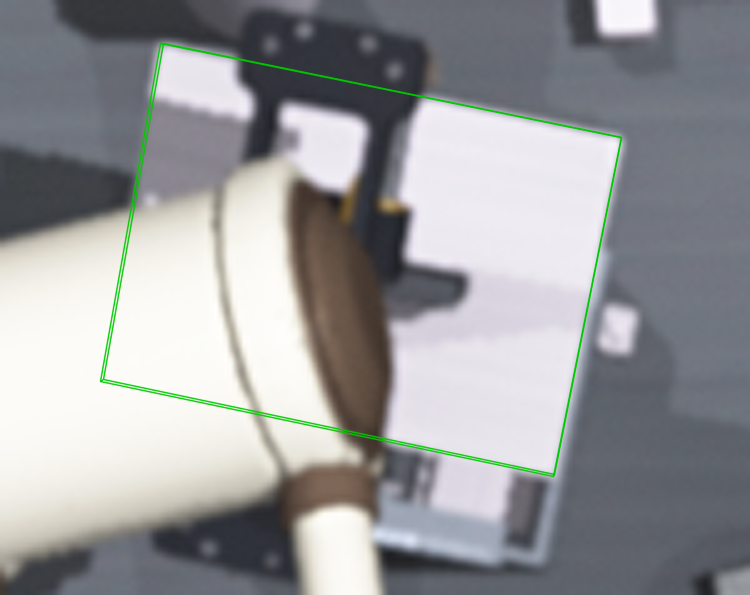

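View pics/scene8o.png

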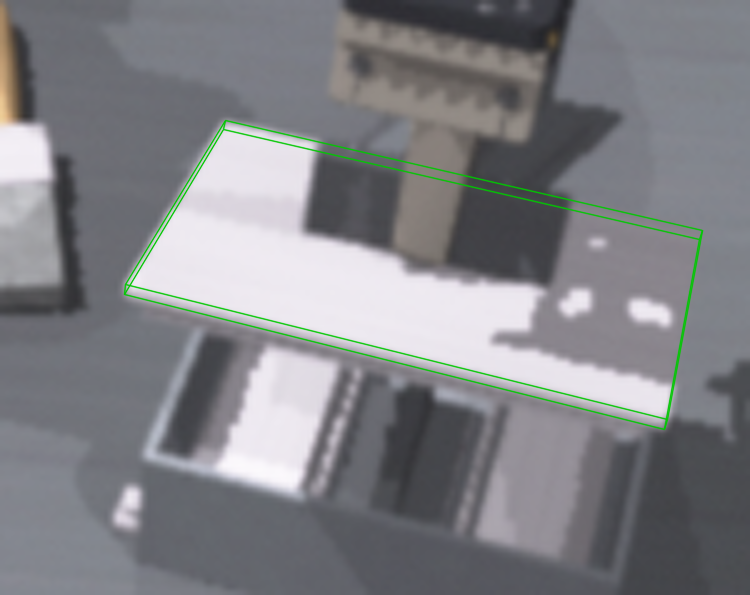

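```bash
sed -i 's/TIL=np.array(\[0,-.001/TIL=np.array([0,-.0017/' h.py
python3 - <<'E'
from h import *
Rc,pc=now(); Rt,pt=tgt(-.046,.090,.2); print(pc,pt,rel(Rc,pc,Rt,pt))
E
```

```text
[0.57915091 0.1957606  0.19525481] [0.57232437 0.19892839 0.13712314] (array([-0.0341,  0.0158, -0.2907]), array([0.0018, 0.0094, 0.0008]))
```

```bash
python3 -m handwheel '[[[-0.034,0.016,-0.15],[0.0018,0.0094,0.0008],-1],[[-0.034,0.016,-0.285],[0.0018,0.0094,0.0008],-1],[[-0.034,0.016,-0.285],[0.0018,0.0094,0.0008],-1],[[-0.034,0.016,-0.285],[0.0018,0.0094,0.0008],-1]]'
cat > ov.py <<'E'
import sys
from h import *
t=sys.argv[1]
robot.camera("top")
for n in ["top","scene"]:
    im=robot.camera(n); cv2.imwrite(f"pics/{n}{t}f.png",im[:,:,::-1])
Rc,pc=now(); L=Rc*TL.inv(); p=pc-L.apply(TIL)
B=R.from_euler('z',BOX[2]); bi=lambda P:1000*B.inv().apply(np.array(P)-[BOX[0],BOX[1],0])
e=L.apply([-.067,0,0])+p
print("lid",np.round(bi(p),1),"edge",np.round(bi(e),1),"far",np.round(bi(L.apply([.069,0,0])+p),1),"rotzyx",np.round((B.inv()*L).as_euler('ZYX'),4),"F",np.round(robot.get_obs()["force"],1))
box=lambda x0,x1,y0,y1,z0,z1:np.array([[x,y,z] for x in(x0,x1) for y in(y0,y1) for z in(z0,z1)])
E8=[(0,1),(0,2),(1,3),(2,3),(4,5),(4,6),(5,7),(6,7),(0,4),(1,5),(2,6),(3,7)]
for n,o,s in(("top",[190,200],5),("scene",[300,180],5)):
    im=cv2.imread(f"pics/{n}{t}f.png")[o[1]:o[1]+119,o[0]:o[0]+150]
    im=cv2.resize(im,None,fx=s,fy=s,interpolation=cv2.INTER_CUBIC)
    def w(B,c):
        u=(w2p(n,B)-o+.5)*s-.5
        for a,b in E8: cv2.line(im,tuple(int(v) for v in u[a]),tuple(int(v) for v in u[b]),c,1,cv2.LINE_AA)
    w(L.apply(box(-.067,.069,-.092,.092,0,.004))+p,(0,200,0))
    if len(sys.argv)>2: w(B.apply(box(-.069,.069,-.092,.092,0,.066))+[BOX[0],BOX[1],0],(0,0,255))
    cv2.imwrite(f"pics/{n}{t}.png",im)
E
python3 ov.py 9
```

```text
t: 13.95
position: [0.5725, 0.1996, 0.1385]
ee_rot: [1.439, 0.932, -1.224]
force: [0.6, -0.1, -3.0]
finger_gap: 0.0117
lid [ 19.7   0.9 104.8] edge [-45.9   0.9  91.4] far [ 87.4   1.  118.6] rotzyx [ 7.000e-04 -2.009e-01  2.000e-04] F [-0.7 -0.2 -3.8]
```

View pics/scene9.png

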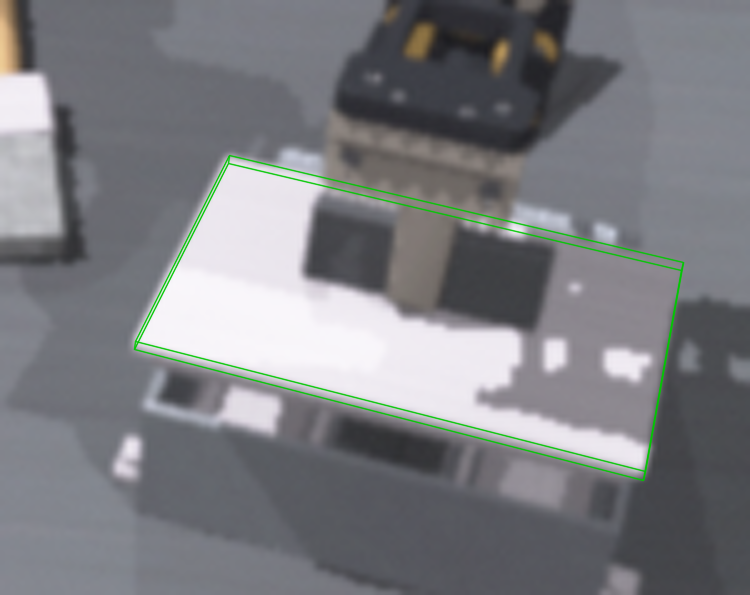

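View pics/top9.png

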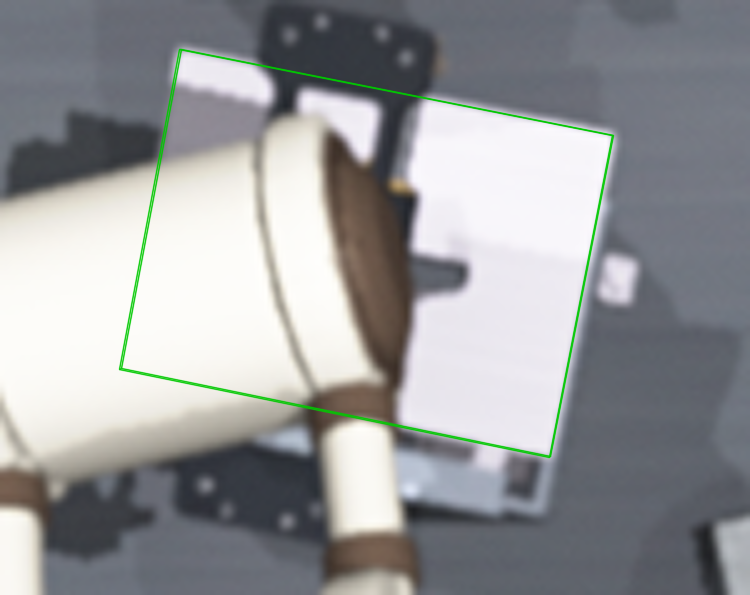

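The predicted lid outline matches both images to within 1 px, and the lid sits square to the box, with its edge at box (-46, 1, 91) mm. Next I descend in front of the slot.

Run:
```python
from h import *
Rc,pc=now(); Rt,pt=tgt(-.046,.069,.2,0,0.0); print(rel(Rc,pc,Rt,pt))
```

```text
(array([-0.0012, -0.0043, -0.1125]), array([-0.    ,  0.0002, -0.0001]))
```

```bash
python3 -m handwheel '[[[-0.001,-0.004,-0.06],[0,0,0],-1],[[-0.001,-0.004,-0.11],[0,0,0],-1],[[-0.001,-0.004,-0.11],[0,0,0],-1],[[-0.001,-0.004,-0.11],[0,0,0],-1]]'
python3 ov.py 10
python3 - <<'E'
from h import *
Rc,pc=now(); 
for a in [(-.0665,.0685,.2)]:
    Rt,pt=tgt(*a); print(rel(Rc,pc,Rt,pt))
E
```

```text
t: 14.6
position: [0.571, 0.1988, 0.1144]
ee_rot: [1.436, 0.934, -1.227]
force: [-0.7, -1.2, -2.5]
finger_gap: 0.0118
lid [18.7 -0.3 81. ] edge [-47.   -0.4  67.8] far [86.3 -0.2 94.6] rotzyx [ 0.0009 -0.1982 -0.0009] F [-0.6  0.3 -3.5]
(array([-0.0951,  0.0228,  0.0038]), array([ 0.0001, -0.0003, -0.0001]))
```

View pics/scene10.png

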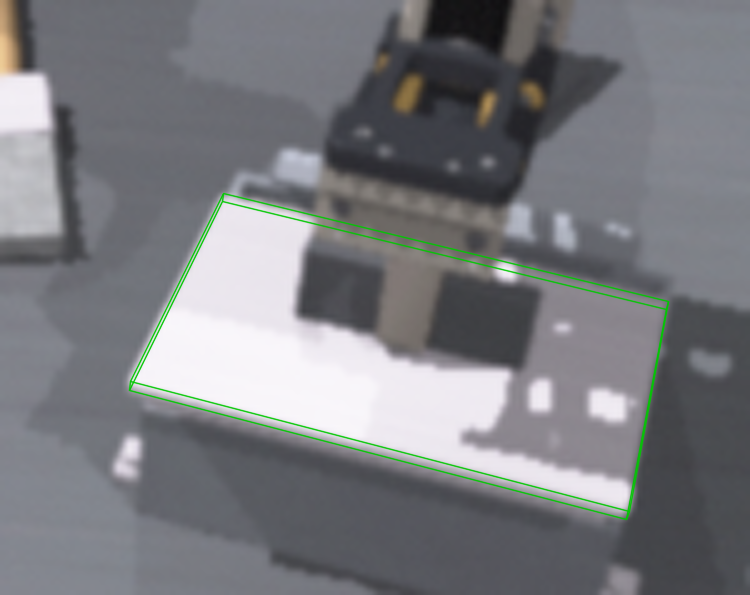

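There is no contact, and the edge is level with the slot (box x -47, z 68). I slide it under the lip.

```bash
python3 -m handwheel '[[[-0.03,0.007,0.002],[0,0,0],-1],[[-0.06,0.014,0.004],[0,0,0],-1],[[-0.085,0.02,0.004],[0,0,0],-1],[[-0.085,0.02,0.004],[0,0,0],-1]]'
python3 ov.py 11
python3 - <<'E'
from h import *
Rc,pc=now(); 
for a in [(-.0668,.0683,.2),(-.067,.067,.1),(-.067,.0665,0.02),(-.067,.0655,0.0)]:
    Rt,pt=tgt(*a); print(rel(Rc,pc,Rt,pt))
E
```

```text
t: 15.25
position: [0.5537, 0.203, 0.1154]
ee_rot: [1.436, 0.934, -1.226]
force: [0.1, 0.2, -3.8]
finger_gap: 0.0119
lid [ 1.2 -0.2 81.7] edge [-64.5  -0.2  68.5] far [68.8 -0.1 95.3] rotzyx [ 0.0009 -0.1982 -0.0009] F [ 0.5  0.3 -4.3]
(array([-0.0115,  0.0033, -0.0005]), array([ 0.0001, -0.0003, -0.0001]))
(array([ 0.0091, -0.0014, -0.0376]), array([ 0.0036,  0.0152, -0.0001]))
(array([ 0.0241, -0.0047, -0.066 ]), array([ 0.0064,  0.0276, -0.0001]))
(array([ 0.0275, -0.0055, -0.0777]), array([ 0.0071,  0.0307, -0.0001]))
```

View pics/scene11.png

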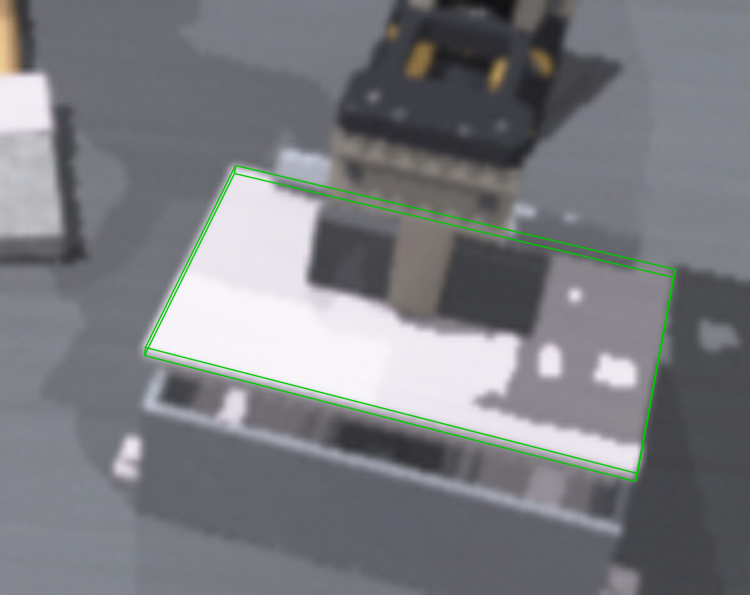

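View pics/top11.png

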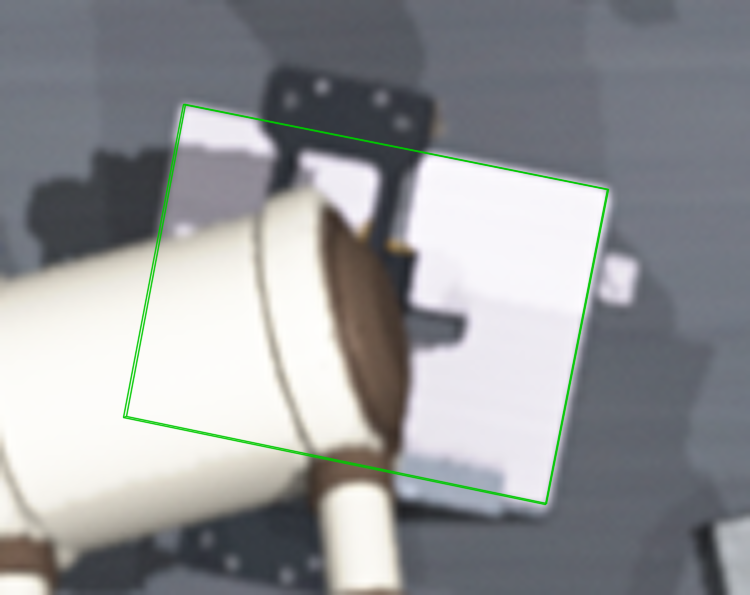

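The edge is under the lip: in the top view the lip covers the lid's near edge at (450,480). Forces are only the lid's weight. I swing it down.

```bash
python3 -m handwheel '[[[-0.011,0.003,0],[0,0,0],-1],[[-0.001,0.001,-0.019],[0.0018,0.0076,0],-1],[[0.009,-0.0014,-0.037],[0.0036,0.0152,0],-1],[[0.009,-0.0014,-0.037],[0.0036,0.0152,0],-1],[[0.009,-0.0014,-0.037],[0.0036,0.0152,0],-1]]'
python3 ov.py 12 b
python3 - <<'E'
from h import *
Rc,pc=now(); 
for a in [(-.067,.067,.1),(-.067,.067,0.04),(-.067,.067,0.02),(-.067,.0665,0.0)]:
    Rt,pt=tgt(*a); print(rel(Rc,pc,Rt,pt))
E
```

```text
t: 16.02
position: [0.5558, 0.2026, 0.1079]
ee_rot: [1.406, 1.014, -1.297]
force: [-0.5, 0.4, -3.6]
finger_gap: 0.0114
lid [-0.8  0.1 73.8] edge [-67.5  -0.   67.1] far [67.8  0.1 80.6] rotzyx [ 1.100e-03 -1.001e-01  1.000e-04] F [-0.7 -0.5 -4. ]
(array([ 0.0024, -0.0008, -0.0003]), array([-0.    ,  0.    , -0.0002]))
(array([ 0.0138, -0.0034, -0.0196]), array([ 0.0021,  0.0093, -0.0002]))
(array([ 0.0174, -0.0042, -0.0262]), array([ 0.0028,  0.0124, -0.0002]))
(array([ 0.0208, -0.0049, -0.0354]), array([ 0.0035,  0.0155, -0.0002]))
```

View pics/scene12.png

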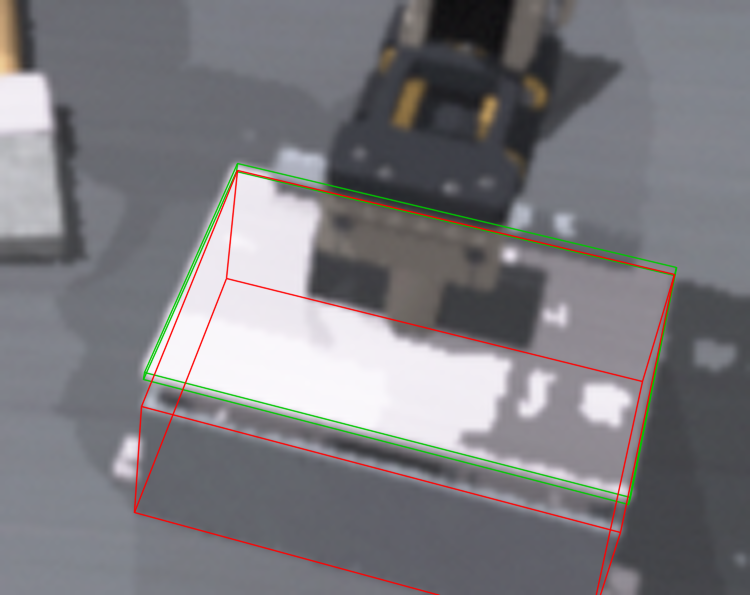

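```bash
python3 -m handwheel '[[[0.008,-0.002,-0.01],[0.0011,0.0047,0],-1],[[0.0138,-0.0034,-0.02],[0.0021,0.0093,0],-1],[[0.0174,-0.0042,-0.026],[0.0028,0.0124,0],-1],[[0.0174,-0.0042,-0.026],[0.0028,0.0124,0],-1],[[0.0174,-0.0042,-0.026],[0.0028,0.0124,0],-1]]'
python3 ov.py 13 b
python3 - <<'E'
from h import *
Rc,pc=now(); 
for a in [(-.067,.067,0.02),(-.067,.067,0.0),(-.067,.066,0.0),(-.067,.065,-0.005)]:
    Rt,pt=tgt(*a); print(rel(Rc,pc,Rt,pt))
E
```

```text
t: 16.8
position: [0.5594, 0.2017, 0.1027]
ee_rot: [1.377, 1.081, -1.356]
force: [-0.1, 0.0, -4.1]
finger_gap: 0.0121
lid [ 0.2 -0.  68.3] edge [-66.8  -0.1  67. ] far [69.2  0.  69.7] rotzyx [ 0.0009 -0.0199  0.0003] F [ 0.3  0.2 -3.9]
(array([-0.0009,  0.0005, -0.    ]), array([-0.    , -0.    , -0.0001]))
(array([ 0.0025, -0.0003, -0.0067]), array([ 0.0007,  0.0031, -0.0001]))
(array([ 0.0025, -0.0003, -0.0117]), array([ 0.0007,  0.0031, -0.0001]))
(array([ 0.0034, -0.0005, -0.0184]), array([ 0.0008,  0.0039, -0.0001]))
```

View pics/scene13.png

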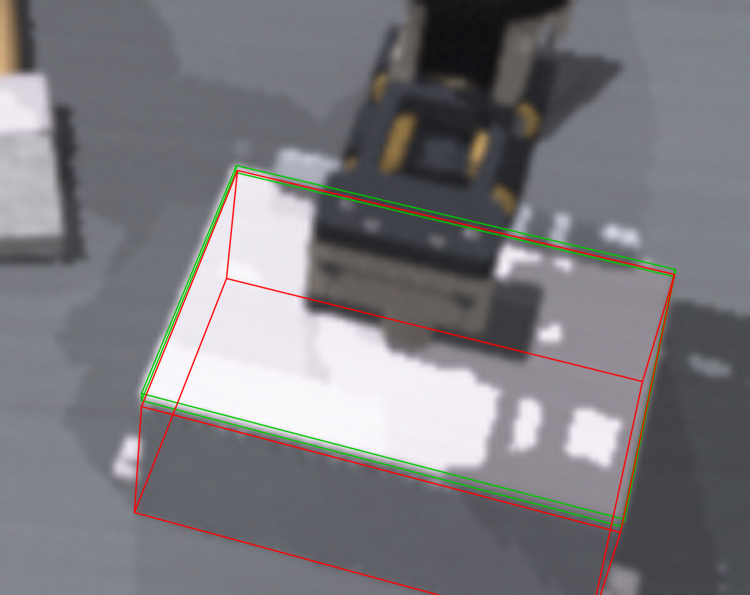

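```bash
python3 -m handwheel '[[[0.002,0,-0.006],[0.0007,0.0031,0],-1],[[0.002,0,-0.012],[0.0007,0.0031,0],-1],[[0.002,0,-0.015],[0.0007,0.0031,0],-1],[[0.002,0,-0.015],[0.0007,0.0031,0],-1]]'
python3 ov.py 14 b
```

```text
t: 17.45
position: [0.5602, 0.2017, 0.1002]
ee_rot: [1.37, 1.096, -1.369]
force: [-0.1, -0.2, -0.3]
finger_gap: 0.0121
lid [ 0.4  0.1 65.7] edge [-66.6   0.   65.6] far [69.4  0.1 65.7] rotzyx [ 0.0008 -0.0007  0.0004] F [ 0.2 -0.1  0.3]
```

```bash
python3 -m handwheel '[[[0,0,-0.01],[0,0,0],-1],[[0,0,-0.01],[0,0,0],-1]]'
python3 ov.py 15 b
```

```text
t: 17.85
position: [0.5603, 0.2018, 0.0998]
ee_rot: [1.37, 1.097, -1.369]
force: [-4.2, -2.2, 10.1]
finger_gap: 0.0116
lid [ 0.4  0.2 65.3] edge [-66.6   0.1  65.3] far [69.4  0.2 65.4] rotzyx [ 0.001  -0.0006  0.0003] F [-4.8 -0.5 10.5]
```

View pics/scene15.png

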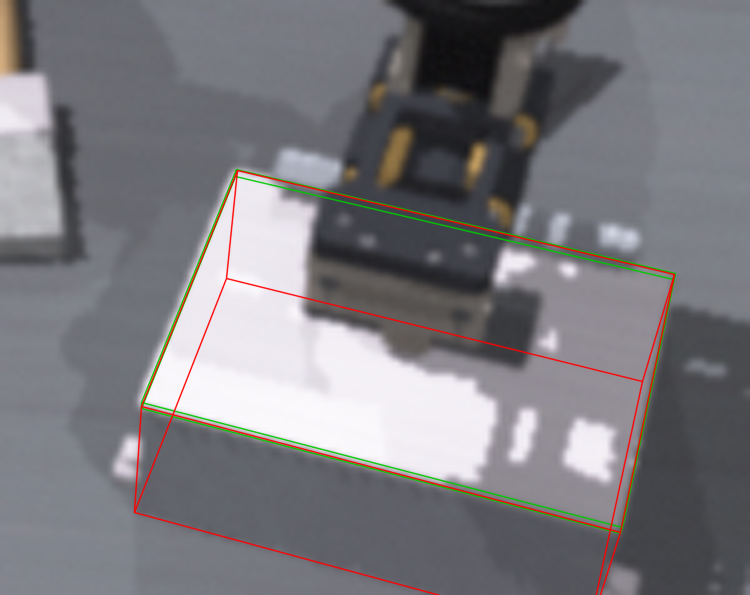

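The lid is flat on the rim: wrist force went from -4 N to +10 N when pressed, and the outline lies on the rim. I let go with a small opening, because of the lip, and withdraw.

```bash
python3 -m handwheel '[[[0,0,0.005],[0,0,0],-1],[[0,0,0.005],[0,0,0],-0.35],[[0,0,0.005],[0,0,0],-0.35],[[0,0,0.005],[0,0,0],-0.35],[[0,0,0.1],[0,0,0],-0.35],[[0,0,0.3],[0,0,0],-0.35],[[0,0,0.55],[0,0,0],-0.35],[[-0.3,0,0.9],[0,0,0],-0.35],[[-0.8,0,0.95],[0,0,0],-0.35],[[-0.8,0,0.95],[0,0,0],-0.35]]'
python3 - <<'E'
from h import *
B=R.from_euler('z',BOX[2]); P0=[BOX[0],BOX[1],0]
box=lambda x0,x1,y0,y1,z0,z1:np.array([[x,y,z] for x in(x0,x1) for y in(y0,y1) for z in(z0,z1)])
E8=[(0,1),(0,2),(1,3),(2,3),(4,5),(4,6),(5,7),(6,7),(0,4),(1,5),(2,6),(3,7)]
for n,o,s in(("top",[190,200],5),("scene",[300,180],5)):
    f=robot.camera(n)[:,:,::-1]; cv2.imwrite(f"pics/{n}16f.png",f)
    im=cv2.resize(f[o[1]:o[1]+119,o[0]:o[0]+150],None,fx=s,fy=s,interpolation=cv2.INTER_CUBIC)
    u=(w2p(n,B.apply(box(-.067,.069,-.092,.092,.066,.070))+P0)-o+.5)*s-.5
    for a,b in E8: cv2.line(im,tuple(int(v) for v in u[a]),tuple(int(v) for v in u[b]),(0,200,0),1,cv2.LINE_AA)
    cv2.imwrite(f"pics/{n}16.png",im)
    for l in["lid","lid_grip","parts_box"]:
        for d in robot.spot_point(n,l)[:1]: print(n,l,round(d["confidence"],2),np.round(1000*B.inv().apply(c2w(n,d["location"])-P0),1))
    for l in["can","hammer","brush"]:
        for d in robot.spot_point(n,l)[:1]: print(n,l,round(d["confidence"],2),np.round(c2w(n,d["location"]),3))
print(robot.get_obs()["t"],robot.get_obs()["force"])
E
```

```text
t: 19.25
position: [0.3986, 0.2017, 0.2903]
ee_rot: [1.373, 1.095, -1.367]
force: [0.1, 1.3, 0.5]
finger_gap: 0.0296
top lid 0.57 [ 0.   3.  68.7]
top lid_grip 0.72 [-0.2  0.6 95. ]
top parts_box 0.23 [ 246.6 -174.8    2.1]
top can 0.67 [ 0.747  0.264 -0.001]
top hammer 0.62 [ 0.764 -0.026  0.001]
top brush 0.64 [ 0.373  0.018 -0.001]
scene lid 0.63 [-0.5 -3.4 61. ]
scene lid_grip 0.75 [-1.5 -0.4 88. ]
scene parts_box 0.63 [ 6.6 -2.1 -0.7]
scene can 0.86 [ 0.75   0.265 -0.002]
scene hammer 0.67 [ 0.76  -0.024 -0.003]
scene brush 0.74 [ 0.376  0.017 -0.002]
19.95 [-0.61782033  0.99687873  0.62141551]
```

View pics/scene16.png

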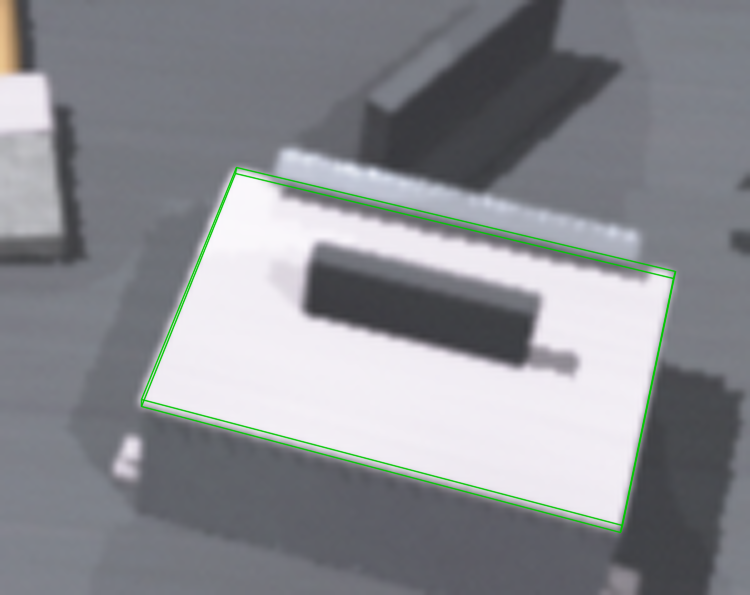

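View pics/top16.png

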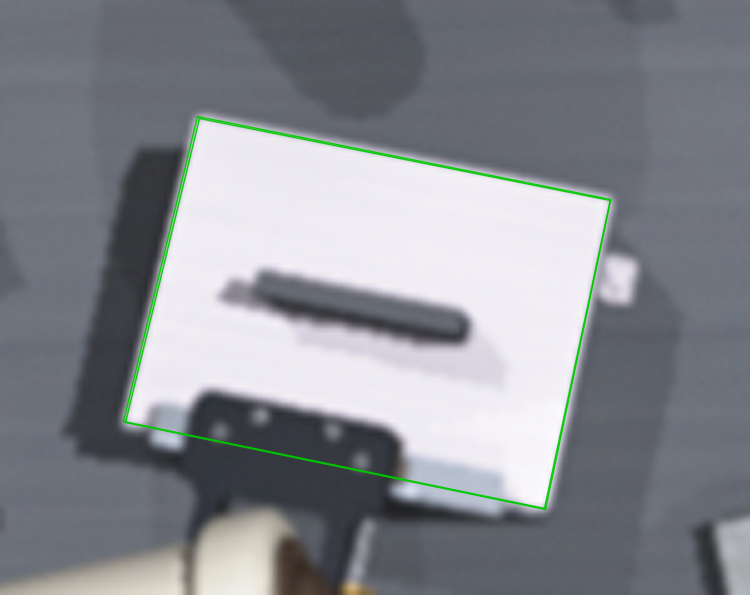

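View pics/scene16f.png

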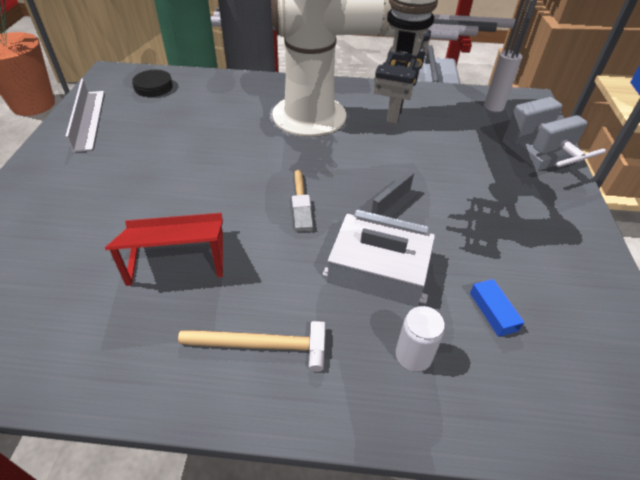

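The lid lies exactly on the seated outline in both views, under the lip. The bystanders haven't moved, and the arm is clear of everything. I hand the job in.

```bash
python3 -c "
from station import robot
print(robot.finish_job())"
```

```text
the job is handed in; nothing more can be done
None
```

I finished the job and handed it in at about 20 s; no verdict came back. The tee is in the box and the lid is closed on top of it.

- **Tee:** I gripped it by its web, turned it 90° and set it down on the flat bar in the middle bay. The picture afterwards showed it lengthwise and web up. The detector put its underside at about 12 mm, with its centre within 2 mm of the bay's centre.
- **Lid:** I slid its edge under the lip at about 11° of tilt without touching anything, then swung it down. It rested on the rim and pushed back with 10 N when pressed. The arm's readings gave x and y within 0.5 mm, z about 65.5 mm and tilt under 0.001 rad.
- **After letting go:** the lid matches the seated outline to about 1 px in both cameras. The can, hammer and brush are within measuring error of where they started, and the gripper touches nothing.
- **Disagreements:** the detectors gave the closed lid's height as 61 mm (scene camera) and 69 mm (top camera), which is within their scatter. With the lid on, they also placed the box poorly once. I relied on the outline match and the contact force instead. I couldn't check the parts inside once the lid was on.

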